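# Reverse a ratchet vice and clamp a drive wheel

### The job

Clamp the drive wheel in the ratchet vice, which is still set to loosen. First flip the small direction lever on the ratchet head over to tighten, then swing the crank back to its stop to feel that it free-wheels with the jaw standing still, and only then wind the crank clockwise, in as many strokes as it takes, until the wheel is firmly held between both jaws (about 30 N) but not crushed (never more than 60 N). Never wind the jaw open, move jaw and wheel only with the crank, leave the other things alone, and let go at the end with the vice still holding the wheel.

Things in the scene. Friction and masses are not known exactly. Their poses are not given: they have to be found in the camera images.
- vice: Low grey bench vice, bolted down; base plate 80 x 226 x 12 mm, from y = -48 to +178 mm. Origin on the bench under the ratchet head's vertical axis; z up, -x to the front (robot). Along +y follow the moving jaw, the wheel and the stop jaw (66 mm wide, 29 mm high), whose place varies and is not reported: the moving jaw travels 10 to 22 mm until both jaws hold the wheel.
- head_center (a point): On the crank's vertical turning axis, at the flat top of the ratchet head (steel disc 60 mm across with a 38 mm round lobe towards the bar, 51 to 72 mm above the bench). The ratchet inside has 14 teeth: up to 0.45 rad of lost motion before the crank takes hold in the driving direction.
- crank (a joint): Crank angle (rad), positive clockwise from above; at 0 the bar points along the vice's -x, at +1.57 along +y over the jaws. Starts at -0.3 to 0.4; back stop at -0.85, no use beyond 1.4. Lever at tighten: clockwise drives the jaw shut, 12 mm per rad, anticlockwise free-wheels. Lever at loosen: anticlockwise drives it open, clockwise free-wheels.
- knob_center (a point): Centre of the black upright knob, 100 mm from the axis, 88.5 mm above the bench; 23 mm diameter, from 67 to 109 mm above the bench, spins freely. Force along the circle at the knob: clicks up to 2 N in free-wheel; driving the empty jaw 5 N in motion, 2.5 to 3.5 N when stopped; 3 N more than that is about 30 N of clamping. 0.1 rad adds 2 to 3 N. Let go, the drive holds about 30 N.
- reverser (a joint): Angle of the direction lever relative to the crank (rad), positive clockwise seen from above. It snaps over its middle to -0.42 (loosen, as found) or +0.42 (tighten). While it sits on a tooth or clicks it may stand at 0.25 to 0.42 on its side; that is still fully flipped.
- fin_center (a point): Centre of the upright fin at the direction lever's tip, 33 mm from the pivot, so near the turning axis: 10 mm along the lever, 9 mm thick, 72 to 93 mm above the bench. It swings 13 mm to either side of the line from the pivot to the turning axis; to tighten, push it across that line, clockwise about the pivot, with about 2 N; pushing on hardly turns the crank.
- jaw: Moving jaw, 66 mm wide, 14 mm thick, 29 mm high on the base plate. Origin at the foot of its clamping face (middle of its width), 12 mm above the bench; it starts at y = 58 mm in the vice's frame and moves along the vice's +y when tightened.
- wheel: Drive wheel of a cleaning robot, black with treads, lying flat on the base plate loosely between the two jaws: 64 mm diameter, 24 mm high. Origin at the centre of its underside, z up.
- fuse_box: Bystander: small card box, 40 x 62 x 30 mm, behind the vice. Origin at the centre of its underside.
- tape_roll: Bystander: roll of black tape lying flat, 58 mm across, 19 mm high, behind the vice. Origin at the centre of its underside.
- fine_driver: Bystander: thin blue screwdriver lying in front of the vice, 122 mm long, 12 mm thick. Origin at the centre of its underside.
- lever_pivot (a point): Vertical pivot of the direction lever, on the head's top (72 mm above the bench), 33 mm from the turning axis on the line to the knob. The dark steel lever, 9 mm wide and 7 mm high, lies on the head from here back towards the turning axis.
- back_stop (a point): Top of the steel post (10 mm across) on the vice's housing, 62 mm above the bench, that the crank's lobe meets at -0.85 rad when swung back (anticlockwise).
There are look-alikes about, which are no part of the job. Leave any orange, red or turquoise look-alike of the wheel alone.

How it is judged:
On the way, in this order (a step that is already met when the one before it is completed fails the run):
1. the direction lever is flipped to tighten (value of joint reverser above 0.15 rad), for 0.1 s.
2. with the lever at tighten, and before any winding, the crank is swung back to its stop while the jaw stands still (value of joint crank below -0.7 rad and value of joint reverser above 0.15 rad and y of jaw in the frame of vice below 0.062 m), for 0.1 s.
3. the jaw clamps the wheel with more than 15 N (contact force between jaw and wheel above 15 N), for 0.2 s.
At the end, for the whole second after the job is handed in: The vice, let go, still holds the wheel: the moving jaw presses it against the stop jaw with more than 10 N, the wheel lies flat (within 7 degrees), at rest, and centred between the jaws within about 24 mm; the direction lever is on its tighten side (contact force between jaw and wheel above 10 N and value of joint reverser above 0.15 rad and angle between wheel's own z axis and vertical below 0.12 rad and linear speed of wheel below 0.01 m/s and horizontal distance between wheel and jaw below 0.04 m); the robot touches nothing.
It fails at once if the wheel is crushed: the jaw presses it with more than 60 N (contact force between jaw and wheel above 60 N).
It fails at once if the jaw is wound open by more than 4 mm (y of jaw in the frame of vice below 0.054 m).
It fails at once if the jaw or the wheel is pushed by the robot itself (contact force between any of the arm, the fingers and jaw above 3 N or contact force between any of the arm, the fingers and wheel above 3 N).
It fails at once if a bystander (card box, tape roll, thin screwdriver) is moved by more than 15 mm (distance of any of fuse_box, tape_roll, fine_driver from where it was at the start of the episode above 0.015 m).
It also fails if it takes over 72 s, if anything falls off the work surface, if the arm or the gripper's body presses on something with over 40 N, if the wrist force passes 120 N, or if a joint passes its speed limit or range.

### The arm

A 6-joint arm with a two-finger parallel gripper is mounted at the origin on a cart in front of the work surface, level with it; the furniture and walls round the work are solid. World frame = base frame: x ahead of the robot, y to its left, z up, the work surface at z = 0. Lengths are in m, angles in rad, forces in N, time in s.
With the tool pointing down it reaches from about 0.375 to 0.9 m from the base axis. Payload 3.1 kg.
Tool frame: the origin (TCP) lies on the centre line of the jaws, within the pads' length; the fingertips stand 25 mm ahead of it and the grasp point (between the pads) lies 6 mm ahead of it (robot.tip_extent is the z of the fingertips in the tool frame, in m); z points along the fingers, x is the direction in which the jaws open and shut, and the axes are right-handed (so a half turn about z gives the same grasp; the last joint's range is limited). The gripper opens to 87 mm and grips with 3 to 60 N. Pads are 19 mm wide; open, the fingers measure 117 mm over their backs; the gripper's body (75 mm by 190 mm) begins 51 mm behind the grasp point.
Start: joints at [-1.46, 0.527, 1.433, -0, 1.181, -0.178], TCP at [0.178, -0.599, 0.248] pointing down, gripper open.
Joint ranges: [-3.08, 3.08], [-0.75, 2.2], [0.22, 2.44], [-1.43, 4.57], [0, 2.65], [-2.85, 2.85]. Speed limits (rad/s): [2.79, 2.79, 3.14, 3.14, 3.14, 3.14].

### API

Orientations are given as [roll, pitch, yaw] about the fixed x, y, z axes, in that order (R = Rz(yaw) Ry(pitch) Rx(roll)).
In Python, from workcell import read_state, camera, calibration, sign_off, models, robot gives the robot as it stands.
- The arm moves only by the tool play_rows, never from a script. Its argument "targets" is a list of rows, each an object of numbers: "x", "y", "z": the shift along the world's x, y, z in units of 60 mm (1.0 is 60 mm); "spin": the turn about the world's z in units of 8 degrees (1.0 is 8 degrees); "jaw": the finger opening in mm, from 0 to 87. A call has 1 to 20 rows; each row is the pose to reach, as a shift and turn from the pose measured when the call began; what a row does not reach only later rows make up. A row lasts 1/8 s, in which the tool goes at most 62.5 mm and 10.7 degrees, less where a joint would pass 70% of its speed; a pose out of reach is approached as far as the arm can. A call with a gripper value outside its range is refused whole. The fingers move at their own pace and stop on an object; the grip force is fixed at half the most. Time passes only in rows, so rows that repeat a pose let the fingers close. It gives the time, the measured TCP pose, the force and the opening at its end, in the units of the state.
- read_state(): the state, without advancing time (a new reading comes with each control period).
- camera(name): name is "scene" or "top" or "wrist"; returns the picture (384x512x3 uint8, red, green, blue); there is no depth.
- calibration(name): a dict with "mtx" (3x3 intrinsics, pixels), "k1" (the pictures are not rectified: a ray, as slopes to the right and down, at radius r is drawn at 1 + k1 r^2 times it, then the intrinsics apply), "R" (3x3) and "t" (3): a world point X has camera coordinates R X + t. Camera axes: x right, y down, z forward; pixel columns grow to the right and rows downward; lengths in m; the calibration is good to about 2 mm. A picture is of the moment at which its call begins: read the wrist's pose just before it. calibration takes no time and is no camera call; for the wrist camera it gives the pose at the moment of the call.
- sign_off(): hands the job in, once; it reports no verdict.
Trained networks look in the newest picture that a camera, given by its name, has taken for a name from the list of things; names that differ only in an ending like _2 or _b are one class to them, and where a whole thing is asked for, a point or a joint stands for the part that bears it (a point fixed in the world has none). Each returns a list of dicts, best first, with "confidence" (0 to 1); they miss things now and then, are a little off and sometimes report something else, mostly with a low value. They report only what shows in the picture. A call takes as long as a camera call. They do not tell look-alikes from the thing itself.
- models.silhouettes(camera, name): "region" (384x512 bool, what is visible of it).
- models.pinpoint(camera, name): "position" ([x, y, z] in m, in world coordinates, good to about 4 mm: a listed point, or the origin of a listed thing).
The state is a dict: "time": time; "joint_positions": joint angles; "joint_velocities": joint speeds; "effort": joint torques, N m; "tool_pos": TCP position; "ee_rot": TCP orientation; "ft_force": force on the tool from outside, world axes, zero at the start; "wrist_torque": the same for the moment, N m; "gripper_width": opening from 0.0 (shut) to 1.0 (fully open).
Only numpy, scipy, OpenCV 4.12 (cv2) and the standard library are available. Lean on these libraries where they do the work, as an engineer would, in place of code of your own. Each camera call takes 0.05 s, during which the arm holds its last target.

## Working session

There is one attempt and no reset: what is moved stays moved. The work goes in short steps, Python scripts to look and compute and a tool call to move; the robot and the scene stay as the last step left them, time stands still between calls to the robot, and variables do not carry over. Pictures are saved under pics/ and viewed, and the job is handed in when it is done.

Besides the shell and the picture viewer there is one more tool, called after "Call:" by a JSON object that holds its "api" and its "payload", one argument or row to a line. play_rows: Moves the arm, as the interface text tells. Its arguments: {"type":"object","properties":{"targets":{"type":"array","items":{"type":"object","properties":{"x":{"type":"number"},"y":{"type":"number"},"z":{"type":"number"},"spin":{"type":"number"},"jaw":{"type":"number"}}}}},"required":["targets"]}

```bash
mkdir -p pics; cat > h.py <<'E'
import numpy as np, cv2
from workcell import read_state, camera, calibration, sign_off, models, robot
def save(cam,fn):
    im=camera(cam); cv2.imwrite('pics/'+fn,im[:,:,::-1]); return im
def proj(cam,P):
    c=calibration(cam); X=np.array(c['R'])@np.array(P)+np.array(c['t']); s=X[:2]/X[2]; s=s*(1+c['k1']*(s@s)); m=np.array(c['mtx']); return m[0,0]*s[0]+m[0,2], m[1,1]*s[1]+m[1,2]
def unproj(cam,u,v,z):
    c=calibration(cam); m=np.array(c['mtx']); d=np.array([(u-m[0,2])/m[0,0],(v-m[1,2])/m[1,1]]); s=d.copy()
    for _ in range(20): s=d/(1+c['k1']*(s@s))
    R=np.array(c['R']);o=-R.T@np.array(c['t']); r=R.T@np.array([s[0],s[1],1]); return o+r*(z-o[2])/r[2]
E
python3 - <<'E'
from h import *
for c in ['scene','top']:
    save(c,c+'0.png')
    for n in ['vice','head_center','knob_center','fin_center','lever_pivot','jaw','wheel','back_stop','fine_driver','fuse_box','tape_roll']:
        r=models.pinpoint(c,n); print(c,n,[(np.round(d['position'],4).tolist(),round(d['confidence'],2)) for d in r[:3]])
print(read_state())
E
```

```text
scene vice [([0.6108, -0.0052, -0.0027], 0.78), ([0.507, 0.0132, 0.0871], 0.44)]
scene head_center [([0.6056, -0.0067, 0.0677], 0.56)]
scene knob_center [([0.5061, 0.0121, 0.0885], 0.64)]
scene fin_center [([0.6051, 0.0064, 0.0853], 0.47)]
scene lever_pivot [([0.5089, 0.0892, 0.0009], 0.73), ([0.5739, -0.0017, 0.0706], 0.63)]
scene jaw [([0.5915, 0.0462, 0.0135], 0.53)]
scene wheel [([0.5891, 0.0874, 0.0166], 0.97), ([0.5261, 0.2433, 0.0019], 0.77), ([0.4499, 0.021, -0.0031], 0.71)]
scene back_stop [([0.6013, -0.0526, 0.0615], 0.97)]
scene fine_driver [([0.5092, 0.0947, 0.0002], 0.65)]
scene fuse_box [([0.6927, 0.0831, -0.0011], 0.83), ([0.5032, 0.0123, 0.0867], 0.26)]
scene tape_roll []
top vice [([0.6064, -0.0064, 0.0006], 0.69)]
top head_center [([0.6061, -0.0049, 0.0724], 0.81)]
top knob_center [([0.5072, 0.0082, 0.0903], 0.66)]
top fin_center [([0.6087, 0.0067, 0.0832], 0.69), ([0.5913, 0.0499, 0.0142], 0.62)]
top lever_pivot [([0.5755, 0.0013, 0.0731], 0.55)]
top jaw [([0.5938, 0.053, 0.0124], 0.68), ([0.6102, 0.0068, 0.0837], 0.65), ([0.5087, 0.008, 0.0897], 0.35)]
top wheel [
[... 307 characters left out ...]
: 1.2, 'joint_positions': array([-1.46047552e+00,  5.27533594e-01,  1.43270033e+00,  2.44456473e-05,
        1.18140408e+00, -1.78497065e-01]), 'joint_velocities': array([-4.16316466e-04,  1.24894967e-03,  7.66156602e-05, -1.02460732e-03,
        1.36241149e-03,  7.75348971e-04]), 'effort': array([-3.96868490e-04, -4.40026832e+01, -1.76983309e+01,  6.34158798e-02,
        5.04020287e-02, -6.49934378e-06]), 'tool_pos': array([ 0.17804558, -0.59907872,  0.24752763]), 'ee_rot': array([-3.14156235e+00,  4.06160631e-05, -1.28198774e+00]), 'ft_force': array([ 0.28734441, -0.20472452,  0.27047996]), 'wrist_torque': array([-0.01841286,  0.04485416,  0.01005299]), 'gripper_width': 1.0011883333365774}
```

View pics/scene0.png

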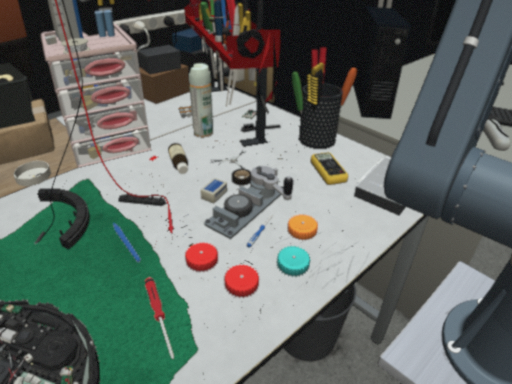

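View pics/top0.png

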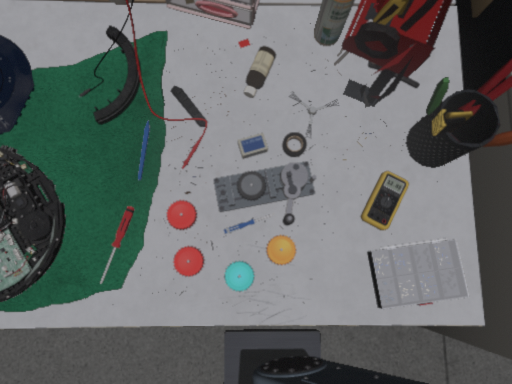

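The top view shows the vice's ratchet head at about (295,178), the knob at (289,218) and the black wheel at (252,185). The orange, red and turquoise discs are look-alikes lying in front. I'll move the wrist camera over the vice.

Call:
{"api": "play_rows", "payload": {
  "targets": [
    {"x": 0.5,"y": 0.8,"z": 0.2},
    {"x": 1.0,"y": 1.6,"z": 0.4},
    {"x": 1.5,"y": 2.4,"z": 0.6},
    {"x": 2.0,"y": 3.2,"z": 0.7},
    {"x": 2.5,"y": 4.0,"z": 0.8,"spin": -0.5},
    {"x": 3.0,"y": 4.8,"z": 0.8,"spin": -1},
    {"x": 3.5,"y": 5.6,"z": 0.8,"spin": -1.5},
    {"x": 4.0,"y": 6.4,"z": 0.8,"spin": -2},
    {"x": 4.5,"y": 7.2,"z": 0.8,"spin": -2.5},
    {"x": 5.0,"y": 8.0,"z": 0.8,"spin": -3},
    {"x": 5.5,"y": 8.8,"z": 0.8,"spin": -3.2,"jaw": 0},
    {"x": 6.0,"y": 9.4,"z": 0.8,"spin": -3.2,"jaw": 0},
    {"x": 6.3,"y": 10.0,"z": 0.8,"spin": -3.2,"jaw": 0},
    {"x": 6.3,"y": 10.2,"z": 0.8,"spin": -3.2,"jaw": 0},
    {"x": 6.3,"y": 10.2,"z": 0.8,"spin": -3.2,"jaw": 0},
    {"x": 6.3,"y": 10.2,"z": 0.8,"spin": -3.2,"jaw": 0}
  ]
}}

```text
invalid input
```

```bash
cat > look.py <<'E'
import sys
from h import *
tag=sys.argv[1]; names=sys.argv[3:]
for c in sys.argv[2].split(','):
    save(c,f'{c}{tag}.png')
    for n in names:
        r=models.pinpoint(c,n); print(c,n,[(np.round(d['position'],4).tolist(),round(d['confidence'],2)) for d in r[:3]])
s=read_state(); print(s['time'],s['tool_pos'],s['ee_rot'],s['ft_force'],s['gripper_width'],s['joint_positions'])
E
python3 look.py 1 wrist,top head_center knob_center fin_center lever_pivot jaw wheel back_stop
```

```text
wrist head_center []
wrist knob_center []
wrist fin_center []
wrist lever_pivot []
wrist jaw []
wrist wheel []
wrist back_stop []
top head_center [([0.6049, -0.0067, 0.073], 0.66), ([0.6087, 0.0076, 0.0844], 0.64)]
top knob_center [([0.5911, 0.0528, 0.0137], 0.69), ([0.5072, 0.0081, 0.0885], 0.5), ([0.6922, -0.0165, 0.0018], 0.28)]
top fin_center [([0.6087, 0.0079, 0.0839], 0.6)]
top lever_pivot [([0.5756, 0.0005, 0.0729], 0.48)]
top jaw [([0.5927, 0.052, 0.0143], 0.78)]
top wheel [([0.3928, 0.1141, 0.0018], 0.85), ([0.528, 0.243, 0.0025], 0.73), ([0.5912, 0.0868, 0.0089], 0.69)]
top back_stop [([0.6059, -0.0471, 0.0622], 0.67), ([0.6908, -0.0162, 0.0022], 0.58)]
2.0 [ 0.17799487 -0.59907333  0.24751774] [ 3.14158945e+00  8.66357487e-05 -1.28201544e+00] [-0.04769126  0.894267   -0.32111046] 0.9981151797219692 [-1.46053774e+00  5.27535025e-01  1.43272857e+00 -2.00357776e-05
  1.18141375e+00 -1.78514695e-01]
```

The call was refused. I'll fill in every field in each row.

Call:
{"api": "play_rows", "payload": {
  "targets": [
    {"x": 0.5,"y": 0.8,"z": 0.2,"spin": 0,"jaw": 40},
    {"x": 1.0,"y": 1.6,"z": 0.4,"spin": 0,"jaw": 0},
    {"x": 1.5,"y": 2.4,"z": 0.6,"spin": 0,"jaw": 0},
    {"x": 2.0,"y": 3.2,"z": 0.7,"spin": 0,"jaw": 0},
    {"x": 2.5,"y": 4.0,"z": 0.8,"spin": -0.5,"jaw": 0},
    {"x": 3.0,"y": 4.8,"z": 0.8,"spin": -1,"jaw": 0},
    {"x": 3.5,"y": 5.6,"z": 0.8,"spin": -1.5,"jaw": 0},
    {"x": 4.0,"y": 6.4,"z": 0.8,"spin": -2,"jaw": 0},
    {"x": 4.5,"y": 7.2,"z": 0.8,"spin": -2.5,"jaw": 0},
    {"x": 5.0,"y": 8.0,"z": 0.8,"spin": -3,"jaw": 0},
    {"x": 5.5,"y": 8.8,"z": 0.8,"spin": -3.2,"jaw": 0},
    {"x": 6.0,"y": 9.4,"z": 0.8,"spin": -3.2,"jaw": 0},
    {"x": 6.3,"y": 10.0,"z": 0.8,"spin": -3.2,"jaw": 0},
    {"x": 6.3,"y": 10.2,"z": 0.8,"spin": -3.2,"jaw": 0},
    {"x": 6.3,"y": 10.2,"z": 0.8,"spin": -3.2,"jaw": 0}
  ]
}}

```text
time: 3.88
tool_pos: [0.5553, 0.0133, 0.2953]
ee_rot: [3.14, -0.001, -1.727]
ft_force: [-0.4, -0.2, 0.4]
gripper_width: 0.005
```

```bash
python3 look.py 2 wrist,top head_center knob_center fin_center lever_pivot
```

```text
wrist head_center [([0.6033, -0.0124, 0.074], 0.92), ([0.6889, 0.0793, 0.0012], 0.37)]
wrist knob_center [([0.5079, 0.0104, 0.089], 0.82), ([0.607, -0.0111, 0.0728], 0.68)]
wrist fin_center [([0.605, 0.0046, 0.0846], 0.8)]
wrist lever_pivot [([0.5726, -0.0053, 0.0716], 0.65)]
top head_center [([0.592, 0.0868, 0.0081], 0.31)]
top knob_center []
top fin_center []
top lever_pivot []
4.375 [0.55596894 0.01241659 0.29562328] [-3.14149197e+00 -2.97814056e-05 -1.72963369e+00] [ 0.6308489  -0.22750966 -0.78006443] 0.006672539049156474 [-1.78607567e-01  3.79918293e-01  1.54908908e+00 -2.96694848e-05
  1.21248403e+00  1.55103652e+00]
```

View pics/wrist2.png

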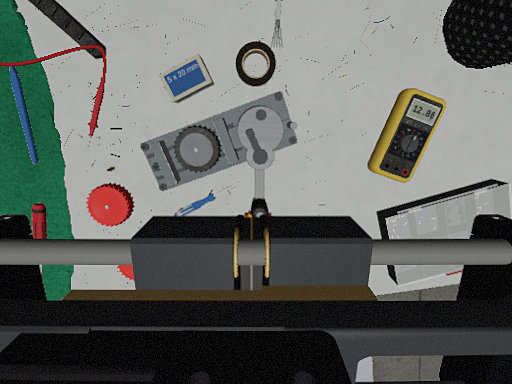

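The wrist picture shows the head at about (262,125), the lever with its fin at (250,120), the wheel at (197,150) and the knob at (260,208), partly hidden by the fingers. I'll enlarge the vice to get precise positions.

```bash
python3 - <<'E'
from h import *
im=cv2.imread('pics/wrist2.png')[80:225,130:310]
cv2.imwrite('pics/crop2.png',cv2.resize(im,None,fx=4.4,fy=4.1,interpolation=cv2.INTER_CUBIC)[:600,:800])
for n,P in dict(head=(.605,-.008,.072),knobtop=(.507,.010,.109),fin=(.606,.006,.093),piv=(.5735,-.001,.079)).items(): print(n,proj('wrist',P))
# plate mask check: vice silhouette
r=models.silhouettes('wrist','vice'); m=r[0]['region'].astype(np.uint8); print(r[0]['confidence'],m.sum(),cv2.minAreaRect(cv2.findNonZero(m)))
E
```

```text
head (np.float64(261.045912118577), np.float64(131.05504997615844))
knobtop (np.float64(259.44457435619785), np.float64(215.15736425289322))
fin (np.float64(249.96358305363057), np.float64(132.96718279595024))
piv (np.float64(259.47462014733287), np.float64(157.12688580847004))
0.67 6334 ((231.20758056640625, 167.89500427246094), (111.59307861328125, 154.15536499023438), 69.24592590332031)
```

View pics/crop2.png

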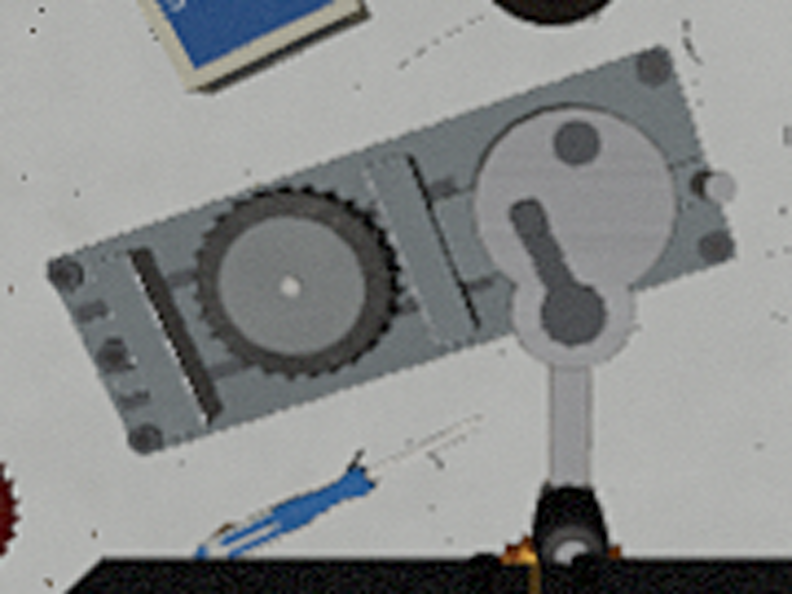

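```bash
python3 - <<'E'
from h import *
Q=[unproj('wrist',130+a/4.4,80+b/4.1,.012)[:2] for a,b in [(50,262),(655,45),(735,258),(145,455)]]
print(np.round(Q,4))
e=[Q[0]-Q[1],Q[3]-Q[2]]; print([np.hypot(*i) for i in e],[np.degrees(np.arctan2(-i[0],i[1])) for i in e]); w=[Q[1]-Q[2],Q[0]-Q[3]]; print([np.hypot(*i) for i in w],[np.degrees(np.arctan2(i[1],i[0])) for i in w])
yh=sum(e);yh/=np.hypot(*yh);xh=np.array([yh[1],-yh[0]]); ctr=sum(Q)/4; O=ctr-yh*.065; print('origin',O,'yaw',np.arctan2(-yh[0],yh[1]),xh)
for n,(a,b,z) in dict(head=(575,210,.072),fin=(526,212,.093),piv=(575,312,.079),knob=(572,550,.109),wheel=(290,287,.036)).items():
  p=unproj('wrist',130+a/4.4,80+b/4.1,z)[:2]; d=p-O; print(n,p,'vice',d@xh,d@yh)
E
```

```text
[[ 0.6115  0.1707]
 [ 0.6534 -0.043 ]
 [ 0.5761 -0.0601]
 [ 0.5351  0.1559]]
[np.float64(0.21774422282582373), np.float64(0.21984265764205)] [np.float64(11.09972596921435), np.float64(10.75556353166626)]
[np.float64(0.07918660662346347), np.float64(0.07784325960294887)] [np.float64(12.481617961795413), np.float64(10.96371548345703)]
origin [ 0.6063551  -0.00796562] yaw 0.19070897770260722 [0.98187009 0.18955507]
head [ 0.60489151 -0.00735808] vice -0.0013218871487658008 0.000873947343396478
fin [0.60755788 0.0064138 ] vice 0.003906671420482996 0.01389072565074513
piv [ 0.57457994 -0.00256603] vice -0.030175560364555525 0.011324839355192563
knob [0.50821989 0.00925946] vice -0.09309092431921413 0.03551481433358938
wheel [0.59157115 0.08645008] vice 0.003381058392466869 0.09550631882016557
```

Head is at about (0.605,-0.0075), the vice yaw about 0.19 and the crank about 0.37 rad. The fin is at (0.606,0.006), on the loosen side. I'll come down beside it with the fingers closed.

Call:
{"api": "play_rows", "payload": {
  "targets": [
    {"x": 0.5,"y": 0.2,"z": -0.6,"spin": 0,"jaw": 0},
    {"x": 0.92,"y": 0.38,"z": -1.4,"spin": 0,"jaw": 0},
    {"x": 0.92,"y": 0.38,"z": -2.0,"spin": 0,"jaw": 0},
    {"x": 0.92,"y": 0.38,"z": -2.6,"spin": 0,"jaw": 0},
    {"x": 0.92,"y": 0.38,"z": -3.0,"spin": 0,"jaw": 0},
    {"x": 0.92,"y": 0.38,"z": -3.2,"spin": 0,"jaw": 0},
    {"x": 0.92,"y": 0.38,"z": -3.2,"spin": 0,"jaw": 0}
  ]
}}

```text
time: 5.3
tool_pos: [0.611, 0.0353, 0.1031]
ee_rot: [3.14, -0.0, -1.729]
ft_force: [-0.1, 0.5, 0.5]
gripper_width: 0.002
```

```bash
python3 look.py 3 wrist,scene; python3 - <<'E'
import cv2
im=cv2.imread('pics/scene3.png')[150:250,190:320]; cv2.imwrite('pics/scene3c.png',cv2.resize(im,None,fx=6,fy=6))
E
```

```text
5.4 [0.61204206 0.03524462 0.1045424 ] [-3.13951270e+00  2.89468890e-05 -1.72937898e+00] [-0.17558159  0.09321725 -0.34393781] 0.005551126060068628 [-1.24523033e-01  6.96496453e-01  1.57713334e+00 -5.50088946e-05
  8.65883130e-01  1.60489158e+00]
```

View pics/wrist3.png

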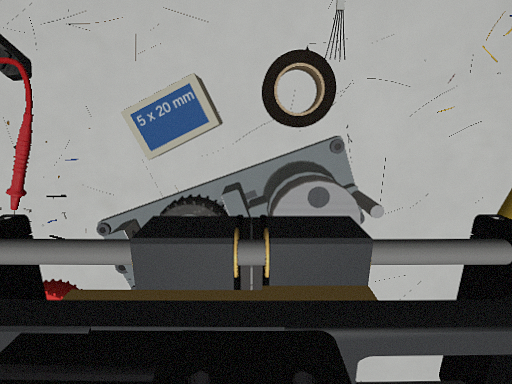

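View pics/scene3c.png

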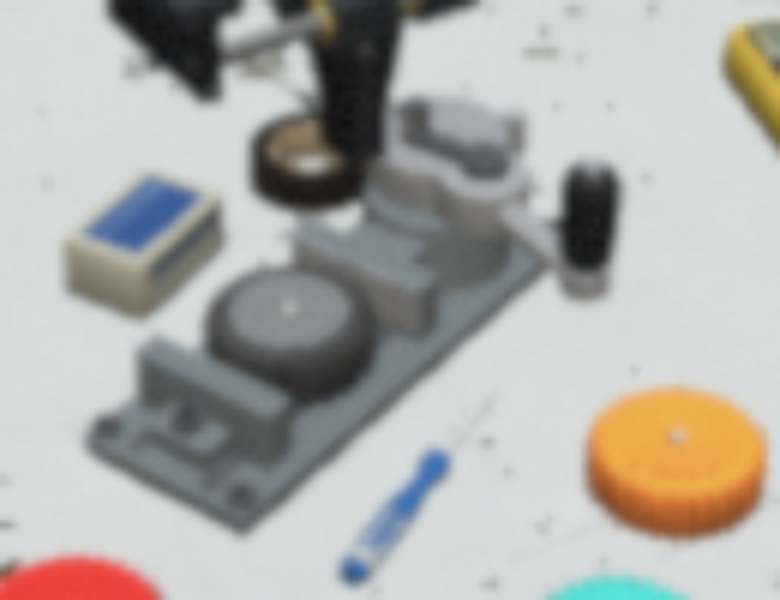

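The fingers stand to the left of the fin. I'll push it over in small steps.

Call:
{"api": "play_rows", "payload": {
  "targets": [
    {"x": -0.016,"y": -0.1,"z": 0,"spin": 0,"jaw": 0},
    {"x": -0.03,"y": -0.18,"z": 0,"spin": 0,"jaw": 0},
    {"x": -0.04,"y": -0.25,"z": 0,"spin": 0,"jaw": 0}
  ]
}}

```text
time: 5.78
tool_pos: [0.6105, 0.0201, 0.1053]
ee_rot: [-3.137, 0.001, -1.73]
ft_force: [2.9, 1.5, 1.2]
gripper_width: 0.005
```

Call:
{"api": "play_rows", "payload": {
  "targets": [
    {"x": -0.01,"y": -0.06,"z": 0,"spin": 0,"jaw": 0},
    {"x": -0.015,"y": -0.1,"z": 0,"spin": 0,"jaw": 0}
  ]
}}

```text
time: 6.02
tool_pos: [0.6098, 0.0137, 0.1055]
ee_rot: [-3.136, 0.001, -1.731]
ft_force: [0.6, 1.2, 0.3]
gripper_width: 0.005
```

Call:
{"api": "play_rows", "payload": {
  "targets": [
    {"x": -0.01,"y": -0.06,"z": 0,"spin": 0,"jaw": 0},
    {"x": -0.015,"y": -0.1,"z": 0,"spin": 0,"jaw": 0}
  ]
}}

```text
time: 6.28
tool_pos: [0.6084, 0.0073, 0.1053]
ee_rot: [-3.138, 0.001, -1.73]
ft_force: [0.6, -0.5, -0.2]
gripper_width: 0.007
```

```bash
python3 look.py 4 scene; python3 - <<'E'
import cv2
im=cv2.imread('pics/scene4.png')[150:250,190:320]; cv2.imwrite('pics/scene4c.png',cv2.resize(im,None,fx=6,fy=6))
E
```

```text
6.325 [0.60832915 0.0071054  0.10525375] [-3.13770279e+00  5.01170121e-04 -1.73053986e+00] [ 0.42141929 -0.16135218  0.98621431] 0.004952215926072141 [-1.72060119e-01  6.90267949e-01  1.59064686e+00  7.26482035e-04
  8.56794580e-01  1.55800603e+00]
```

View pics/scene4c.png

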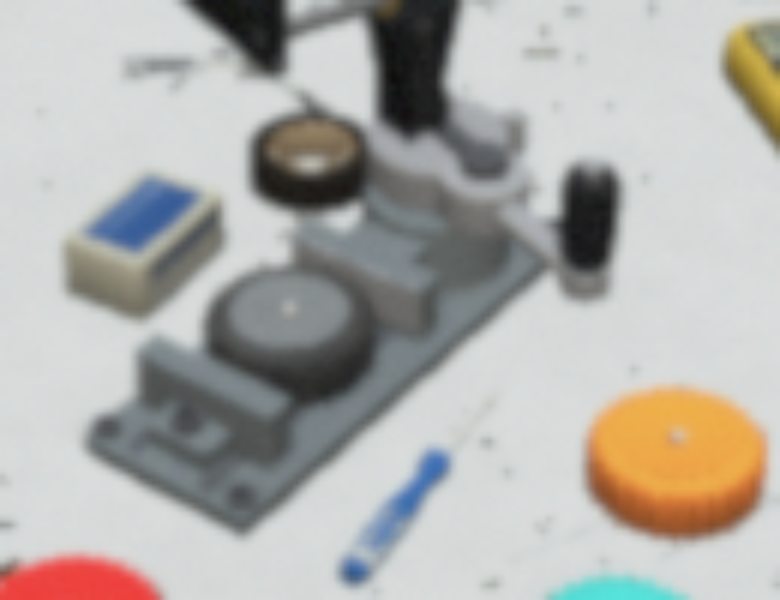

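Call:
{"api": "play_rows", "payload": {
  "targets": [
    {"x": -0.01,"y": -0.06,"z": 0,"spin": 0,"jaw": 0},
    {"x": -0.015,"y": -0.1,"z": 0,"spin": 0,"jaw": 0}
  ]
}}

```text
time: 6.58
tool_pos: [0.607, 0.0008, 0.1051]
ee_rot: [-3.139, 0.0, -1.731]
ft_force: [-0.4, 0.6, 0.4]
gripper_width: 0.005
```

Call:
{"api": "play_rows", "payload": {
  "targets": [
    {"x": 0.01,"y": 0.15,"z": 0,"spin": 0,"jaw": 0},
    {"x": -0.5,"y": 0.3,"z": 0.8,"spin": 0,"jaw": 40},
    {"x": -0.9,"y": 0.3,"z": 1.6,"spin": 0,"jaw": 50},
    {"x": -0.9,"y": 0.3,"z": 2.4,"spin": 0,"jaw": 50},
    {"x": -0.9,"y": 0.3,"z": 2.6,"spin": 0,"jaw": 50}
  ]
}}

```text
time: 7.2
tool_pos: [0.5545, 0.0192, 0.2647]
ee_rot: [-3.131, 0.0, -1.73]
ft_force: [0.2, -0.2, -0.1]
gripper_width: 0.37
```

```bash
python3 look.py 5 wrist head_center knob_center fin_center lever_pivot jaw; python3 - <<'E'
import cv2
im=cv2.imread('pics/wrist5.png')[80:230,130:330]; cv2.imwrite('pics/wrist5c.png',cv2.resize(im,None,fx=4,fy=4))
E
```

```text
wrist head_center [([0.605, -0.011, 0.0716], 0.9)]
wrist knob_center [([0.5084, 0.0104, 0.0902], 0.7)]
wrist fin_center [([0.6028, -0.0182, 0.0837], 0.68)]
wrist lever_pivot [([0.5711, -0.0063, 0.0745], 0.83)]
wrist jaw [([0.5942, 0.0494, 0.013], 0.67)]
7.5 [0.55196615 0.01901169 0.25915326] [ 3.14051437e+00  2.88593073e-04 -1.73055338e+00] [ 1.33059773 -0.33104355  0.39451864] 0.5573343245312447 [-1.68073317e-01  4.16012687e-01  1.60252885e+00  3.10032076e-04
  1.12413178e+00  1.56234584e+00]
```

View pics/wrist5c.png

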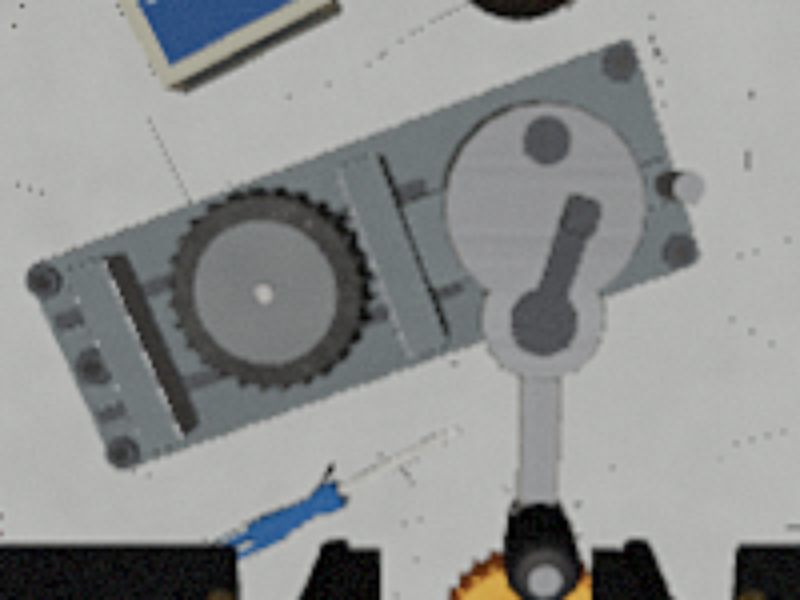

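The lever now points to the right of the line, so it is flipped to tighten, and the crank has not moved. Next I'll cage the knob.

Call:
{"api": "play_rows", "payload": {
  "targets": [
    {"x": -0.4,"y": -0.1,"z": -0.3,"spin": 0,"jaw": 50},
    {"x": -0.73,"y": -0.16,"z": -0.8,"spin": 0,"jaw": 50},
    {"x": -0.73,"y": -0.16,"z": -1.5,"spin": 0,"jaw": 50},
    {"x": -0.73,"y": -0.16,"z": -2.2,"spin": 0,"jaw": 50},
    {"x": -0.73,"y": -0.16,"z": -2.6,"spin": 0,"jaw": 50},
    {"x": -0.73,"y": -0.16,"z": -2.6,"spin": 0,"jaw": 40},
    {"x": -0.73,"y": -0.16,"z": -2.6,"spin": 0,"jaw": 29},
    {"x": -0.73,"y": -0.16,"z": -2.6,"spin": 0,"jaw": 29},
    {"x": -0.73,"y": -0.16,"z": -2.6,"spin": 0,"jaw": 29}
  ]
}}

```text
time: 8.62
tool_pos: [0.5088, 0.0093, 0.1041]
ee_rot: [-3.141, 0.0, -1.73]
ft_force: [0.6, -0.1, 0.3]
gripper_width: 0.345
```

```bash
python3 look.py 6 scene; python3 - <<'E'
import cv2
im=cv2.imread('pics/scene6.png')[130:250,190:350]; cv2.imwrite('pics/scene6c.png',cv2.resize(im,None,fx=5,fy=5))
E
```

```text
8.675 [0.5086537  0.00934412 0.10400092] [-3.14083097e+00  1.81724139e-04 -1.73044105e+00] [ 0.88579411  1.20942351 -0.13081856] 0.3378755316296709 [-2.01708051e-01  6.02894957e-01  1.84465896e+00  3.34226036e-04
  6.93285391e-01  1.52847608e+00]
```

View pics/scene6c.png

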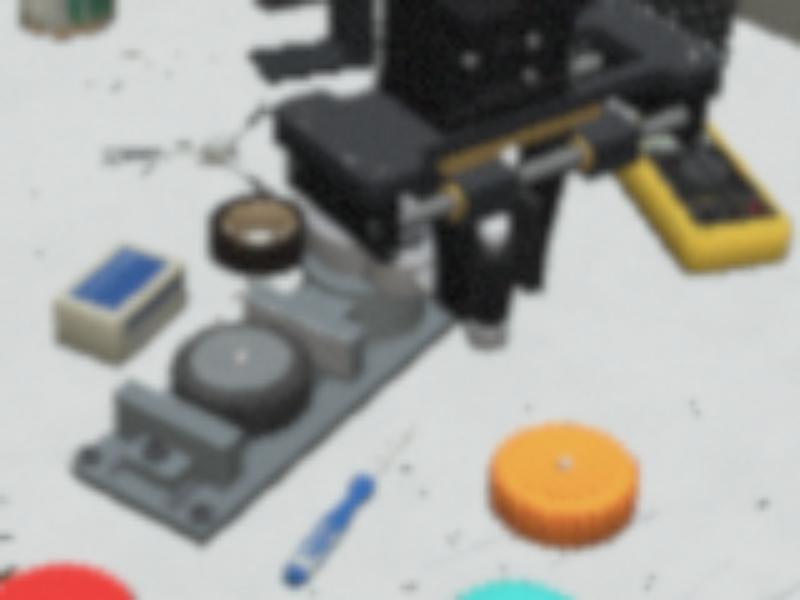

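```bash
cat > arc.py <<'E'
import sys,numpy as np
# arc.py theta_now theta_end step spin_gain : offsets from pose at theta_now
H=np.array([.605,-.0075]);psi=.193
def K(t): p=t-psi; return H+.1*np.array([-np.cos(p),np.sin(p)])
a,b,st=map(float,sys.argv[1:4])
x0,y0,yaw0=(map(float,sys.argv[4:7])) if len(sys.argv)>4 else (*K(a),-1.73-(a-.366))
n=max(1,int(np.ceil(abs(b-a)/st)))
for t in np.linspace(a,b,n+1)[1:]:
    d=(K(t)-[x0,y0])/.06; s=np.degrees(-1.73-(t-.366)-yaw0)/8
    print(round(t,3),np.round(d,3),round(s,2))
E
python3 arc.py .366 -.85 .1 .5087 .0093 -1.73
```

```text
0.272 [-0.056 -0.148] 0.67
0.179 [-0.062 -0.303] 1.34
0.085 [-0.052 -0.459] 2.01
-0.008 [-0.028 -0.613] 2.68
-0.102 [ 0.01  -0.764] 3.35
-0.195 [ 0.062 -0.911] 4.02
-0.289 [ 0.128 -1.052] 4.69
-0.382 [ 0.207 -1.187] 5.36
-0.476 [ 0.297 -1.313] 6.03
-0.569 [ 0.4   -1.431] 6.7
-0.663 [ 0.512 -1.539] 7.37
-0.756 [ 0.635 -1.635] 8.04
-0.85 [ 0.766 -1.72 ] 8.71
```

Call:
{"api": "play_rows", "payload": {
  "targets": [
    {"x": -0.04,"y": -0.15,"z": 0,"spin": 0.67,"jaw": 29},
    {"x": -0.05,"y": -0.3,"z": 0,"spin": 1.34,"jaw": 29},
    {"x": -0.05,"y": -0.38,"z": 0,"spin": 1.7,"jaw": 29}
  ]
}}

```text
time: 9.05
tool_pos: [0.5059, -0.0137, 0.1046]
ee_rot: [-3.14, 0.0, -1.492]
ft_force: [0.1, 0.6, 0.8]
gripper_width: 0.332
```

```bash
python3 look.py 7 top jaw fin_center; python3 arc.py .13 -.85 .1 .505 -.0135 -1.493
```

```text
top jaw [([0.5911, 0.0537, 0.0131], 0.51)]
top fin_center []
9.2 [ 0.50585017 -0.01362547  0.10442932] [-3.14004387e+00 -6.69701937e-05 -1.49434156e+00] [-0.06397242  0.06568657 -0.18220133] 0.33336347087364765 [-2.48325254e-01  5.99717158e-01  1.85171619e+00  6.77800224e-04
  6.88670231e-01  1.24549325e+00]
0.032 [ 0.022 -0.167] 0.69
-0.066 [ 0.056 -0.327] 1.4
-0.164 [ 0.105 -0.482] 2.1
-0.262 [ 0.17  -0.632] 2.8
-0.36 [ 0.248 -0.775] 3.5
-0.458 [ 0.341 -0.91 ] 4.2
-0.556 [ 0.446 -1.035] 4.91
-0.654 [ 0.563 -1.149] 5.61
-0.752 [ 0.69  -1.251] 6.31
-0.85 [ 0.827 -1.34 ] 7.01
```

Forces are close to zero and the jaw is standing still, so it free-wheels. I'll carry on to the stop.

Call:
{"api": "play_rows", "payload": {
  "targets": [
    {"x": 0.01,"y": -0.165,"z": 0,"spin": 0.7,"jaw": 29},
    {"x": 0.04,"y": -0.325,"z": 0,"spin": 1.4,"jaw": 29},
    {"x": 0.09,"y": -0.48,"z": 0,"spin": 2.1,"jaw": 29},
    {"x": 0.155,"y": -0.63,"z": 0,"spin": 2.8,"jaw": 29},
    {"x": 0.235,"y": -0.775,"z": 0,"spin": 3.5,"jaw": 29},
    {"x": 0.33,"y": -0.91,"z": 0,"spin": 4.2,"jaw": 29},
    {"x": 0.43,"y": -1.035,"z": 0,"spin": 4.9,"jaw": 29},
    {"x": 0.55,"y": -1.15,"z": 0,"spin": 5.6,"jaw": 29},
    {"x": 0.675,"y": -1.25,"z": 0,"spin": 6.3,"jaw": 29},
    {"x": 0.78,"y": -1.32,"z": 0,"spin": 6.8,"jaw": 29},
    {"x": 0.78,"y": -1.32,"z": 0,"spin": 6.8,"jaw": 29}
  ]
}}

```text
time: 10.58
tool_pos: [0.5531, -0.0929, 0.1045]
ee_rot: [-3.14, -0.001, -0.546]
ft_force: [-0.1, -0.4, 0.2]
gripper_width: 0.335
```

```bash
python3 look.py 8 top,scene knob_center jaw; python3 - <<'E'
import cv2
im=cv2.imread('pics/top8.png')[130:250,190:350]; cv2.imwrite('pics/top8c.png',cv2.resize(im,None,fx=5,fy=5,interpolation=cv2.INTER_CUBIC))
E
```

```text
top knob_center []
top jaw []
scene knob_center [([0.5505, -0.0865, 0.0918], 0.51)]
scene jaw [([0.5925, 0.0501, 0.0131], 0.73)]
10.875 [ 0.55243883 -0.09257123  0.10448418] [-3.14002974e+00  6.92165875e-05 -5.45217006e-01] [ 0.37622867 -0.39760358  1.1492453 ] 0.3313274557902546 [-0.36630256  0.64659396  1.71423642  0.00220313  0.78055346  0.17734929]
```

View pics/top8c.png

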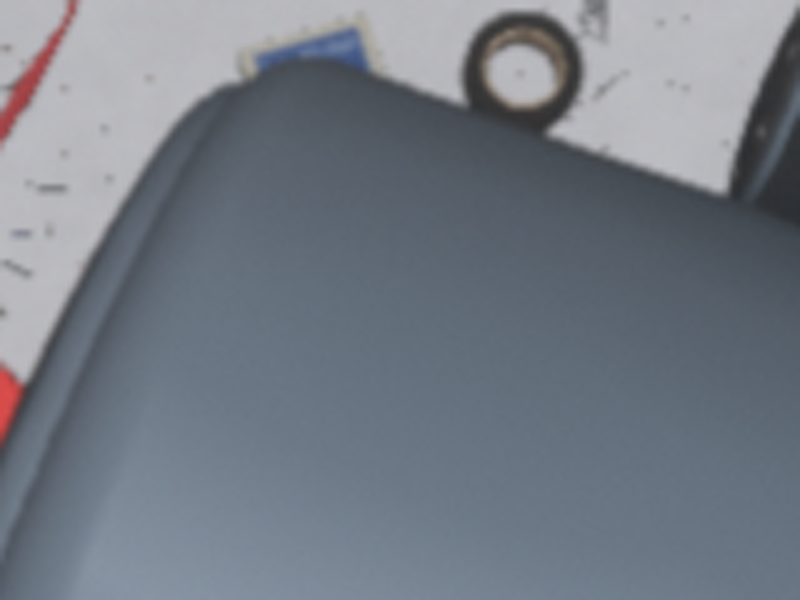

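The arm blocks the top view. In the scene view the crank is at about -0.78. I'll go a few more millimetres to feel the stop.

Call:
{"api": "play_rows", "payload": {
  "targets": [
    {"x": 0.04,"y": -0.03,"z": 0,"spin": 0.2,"jaw": 29},
    {"x": 0.08,"y": -0.05,"z": 0,"spin": 0.4,"jaw": 29},
    {"x": 0.1,"y": -0.065,"z": 0,"spin": 0.5,"jaw": 29}
  ]
}}

```text
time: 11.25
tool_pos: [0.5574, -0.096, 0.1043]
ee_rot: [-3.14, 0.003, -0.474]
ft_force: [-3.6, 2.1, 2.0]
gripper_width: 0.337
```

```bash
python3 look.py 9 scene,wrist knob_center jaw fin_center; python3 - <<'E'
import cv2
im=cv2.imread('pics/scene9.png')[130:250,190:350]; cv2.imwrite('pics/scene9c.png',cv2.resize(im,None,fx=5,fy=5,interpolation=cv2.INTER_CUBIC))
E
```

```text
scene knob_center [([0.5541, -0.0896, 0.0863], 0.42)]
scene jaw [([0.5963, 0.0521, 0.0136], 0.8)]
scene fin_center [([0.6169, -0.0137, 0.0818], 0.53)]
wrist knob_center [([0.5544, -0.0934, 0.0916], 0.63), ([0.5867, -0.0352, 0.0727], 0.32)]
wrist jaw [([0.5934, 0.0522, 0.0135], 0.68)]
wrist fin_center [([0.6116, -0.0138, 0.0839], 0.64)]
11.65 [ 0.55740835 -0.09607668  0.10430925] [-3.14033194e+00  2.49396039e-03 -4.75415483e-01] [-4.15993557  1.6563037   2.93467045] 0.3329751186352585 [-0.36897806  0.65254125  1.69841409  0.00213142  0.79298435  0.10494155]
```

View pics/scene9c.png

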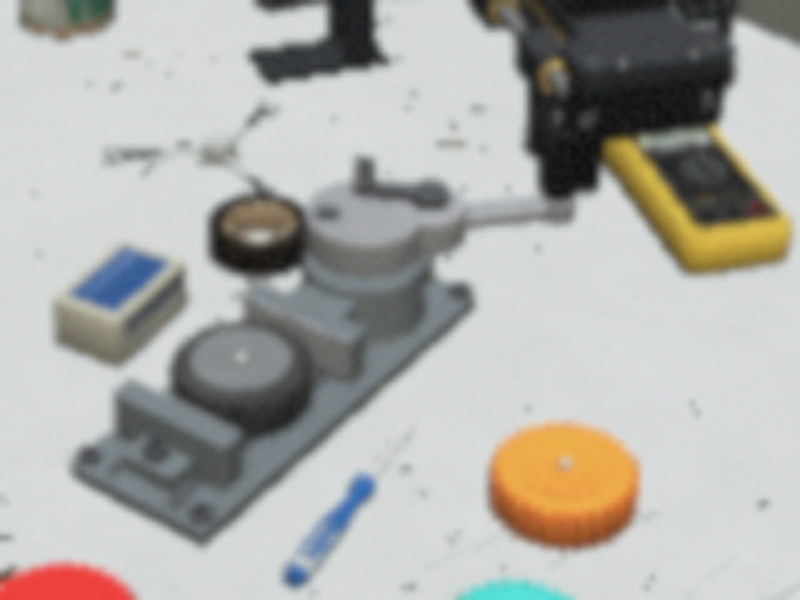

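View pics/wrist9.png

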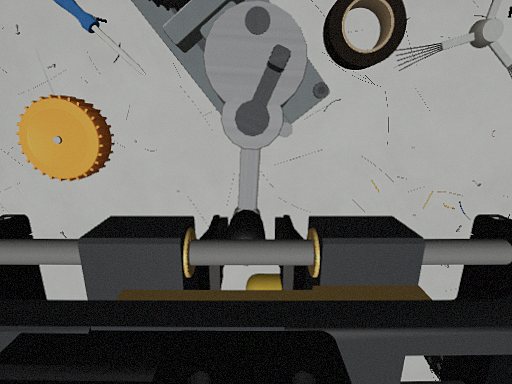

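The stop is felt at about 4 N reaction, the lever is still at tighten and the jaw has not moved. Now I'll start winding.

```bash
python3 arc.py -.85 -.1 .08 .5574 -.0961 -.475
```

```text
-0.775 [-0.152  0.104] -0.82
-0.7 [-0.252  0.178] -1.35
-0.625 [-0.346  0.26 ] -1.89
-0.55 [-0.434  0.349] -2.43
-0.475 [-0.515  0.444] -2.97
-0.4 [-0.589  0.545] -3.5
-0.325 [-0.655  0.651] -4.04
-0.25 [-0.712  0.762] -4.58
-0.175 [-0.762  0.877] -5.11
-0.1 [-0.802  0.995] -5.65
```

Call:
{"api": "play_rows", "payload": {
  "targets": [
    {"x": -0.15,"y": 0.1,"z": 0,"spin": -0.8,"jaw": 29},
    {"x": -0.25,"y": 0.18,"z": 0,"spin": -1.35,"jaw": 29},
    {"x": -0.345,"y": 0.26,"z": 0,"spin": -1.9,"jaw": 29},
    {"x": -0.435,"y": 0.35,"z": 0,"spin": -2.4,"jaw": 29},
    {"x": -0.515,"y": 0.445,"z": 0,"spin": -2.95,"jaw": 29},
    {"x": -0.59,"y": 0.545,"z": 0,"spin": -3.5,"jaw": 29}
  ]
}}

```text
time: 12.4
tool_pos: [0.5267, -0.0659, 0.1049]
ee_rot: [-3.134, -0.008, -0.966]
ft_force: [3.7, -4.4, -3.2]
gripper_width: 0.332
```

Call:
{"api": "play_rows", "payload": {
  "targets": [
    {"x": -0.065,"y": 0.105,"z": 0,"spin": -0.55,"jaw": 29},
    {"x": -0.12,"y": 0.215,"z": 0,"spin": -1.1,"jaw": 29},
    {"x": -0.17,"y": 0.33,"z": 0,"spin": -1.6,"jaw": 29},
    {"x": -0.21,"y": 0.45,"z": 0,"spin": -2.15,"jaw": 29}
  ]
}}

```text
time: 12.9
tool_pos: [0.5183, -0.0413, 0.1055]
ee_rot: [-3.127, -0.015, -1.269]
ft_force: [1.5, -5.4, -1.9]
gripper_width: 0.332
```

```bash
cat > st.py <<'E'
from h import *
H=np.array([.605,-.0075]);psi=.193
s=read_state(); d=s['tool_pos'][:2]-H; phi=np.arctan2(d[1],-d[0]); f=s['ft_force'][:2]
tang=np.array([np.sin(phi),np.cos(phi)]); rad=d/np.hypot(*d)
print('t',s['time'],'theta_tool',phi+psi,'r',np.hypot(*d),'resist',-f@tang,'radial',f@rad,'yaw',s['ee_rot'][2],s['tool_pos'],'q6',s['joint_positions'][5])
E
python3 st.py; python3 look.py 10 scene,top jaw knob_center; python3 st.py
```

```text
t 12.9 theta_tool -0.17841243585361027 r 0.09302891101559527 resist 5.580376364188796 radial 0.5718126899006574 yaw -1.2688249882177831 [ 0.5183142  -0.04126316  0.10550866] q6 0.9813507573456455
scene jaw [([0.5916, 0.052, 0.0138], 0.79)]
scene knob_center [([0.5129, -0.0402, 0.0868], 0.56), ([0.6076, -0.0186, 0.0816], 0.21)]
top jaw [([0.5783, -0.0169, 0.0735], 0.73), ([0.5911, 0.0561, 0.0118], 0.69)]
top knob_center []
13.2 [ 0.51605094 -0.04012916  0.10538386] [-3.13089777 -0.01101995 -1.26575058] [ 1.35328851 -5.30370514  1.24626195] 0.3361707684413781 [-0.29201271  0.60469489  1.83103926 -0.00486532  0.69082418  0.97740544]
t 13.2 theta_tool -0.15858851201776009 r 0.09474491107596446 resist 5.445319147367108 radial 0.556037214203846 yaw -1.2657505764416221 [ 0.51605094 -0.04012916  0.10538386] q6 0.9774054424512577
```

```bash
python3 arc.py -.16 .16 .08 .5161 -.0401 -1.266
```

```text
-0.08 [-0.123  0.094] -0.13
0.0 [-0.154  0.224] -0.7
0.08 [-0.174  0.355] -1.27
0.16 [-0.184  0.488] -1.85
```

Call:
{"api": "play_rows", "payload": {
  "targets": [
    {"x": -0.1,"y": 0.1,"z": 0,"spin": -0.1,"jaw": 29},
    {"x": -0.15,"y": 0.225,"z": 0,"spin": -0.7,"jaw": 29},
    {"x": -0.17,"y": 0.355,"z": 0,"spin": -1.3,"jaw": 29},
    {"x": -0.18,"y": 0.49,"z": 0,"spin": -1.85,"jaw": 29}
  ]
}}

```text
time: 13.7
tool_pos: [0.5054, -0.0112, 0.1055]
ee_rot: [-3.131, -0.012, -1.526]
ft_force: [0.9, -5.3, 0.7]
gripper_width: 0.331
```

```bash
python3 st.py; python3 look.py 11 top,scene jaw knob_center wheel; python3 st.py; python3 - <<'E'
import cv2
im=cv2.imread('pics/scene11.png')[130:250,190:350]; cv2.imwrite('pics/scene11c.png',cv2.resize(im,None,fx=5,fy=5,interpolation=cv2.INTER_CUBIC))
E
```

```text
t 13.7 theta_tool 0.1557236109254626 r 0.09971112372387789 resist 5.295472670977849 radial -0.7029485171035922 yaw -1.5262562795868555 [ 0.50535814 -0.01121601  0.10547001] q6 1.2977629220692006
top jaw [([0.5925, 0.0604, 0.014], 0.49), ([0.607, -0.0485, 0.0648], 0.42)]
top knob_center []
top wheel [([0.5934, 0.0911, 0.0114], 0.78), ([0.5251, 0.2444, 0.0021], 0.59), ([0.4467, 0.0187, -0.0004], 0.42)]
scene jaw [([0.5918, 0.0595, 0.012], 0.49)]
scene knob_center []
scene wheel [([0.4492, 0.0175, -0.0055], 0.98), ([0.5891, 0.0888, 0.0148], 0.83), ([0.4229, 0.2279, -0.0035], 0.78)]
14.1 [ 0.50517438 -0.0109207   0.1054216 ] [-3.13099931 -0.01094679 -1.52386325] [-0.78574139 -2.29628538  1.97302473] 0.3379384011155334 [-0.23882121  0.59510533  1.85984495 -0.01205168  0.67342797  1.29435509]
t 14.1 theta_tool 0.15874666081557975 r 0.09988421286064898 resist 2.2680294052764225 radial 0.8639205475563343 yaw -1.5238632475815739 [ 0.50517438 -0.0109207   0.1054216 ] q6 1.2943550924024152
```

View pics/scene11c.png

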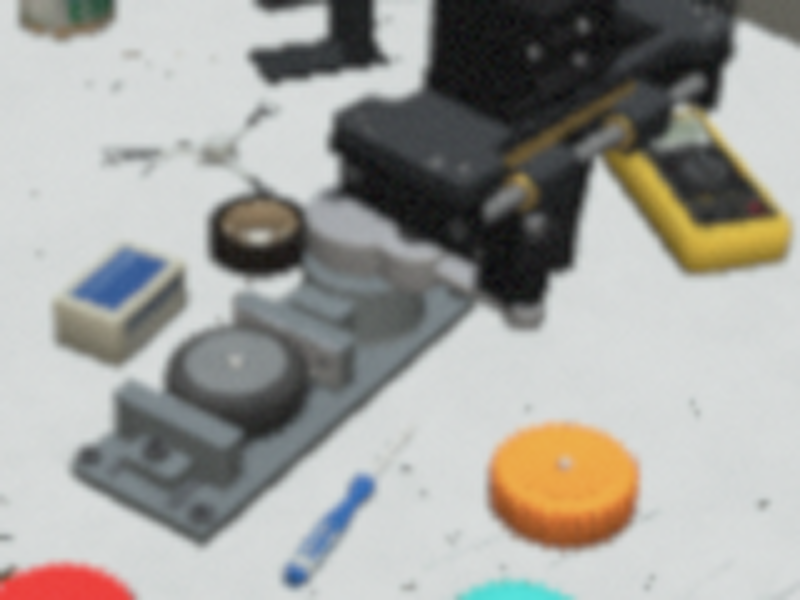

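```bash
python3 - <<'E'
from h import *
import h
# wrist2 calibration at earlier pose not available; use scene & top current, and scene0 zoom for stop jaw
c=calibration('scene')
O=np.array([.605,-.0075]);psi=.193; yh=np.array([-np.sin(psi),np.cos(psi)]);xh=np.array([np.cos(psi),np.sin(psi)])
im=cv2.imread('pics/scene0.png').copy()
im=cv2.imread('pics/scene11.png')
big=cv2.resize(im[170:250,195:285],None,fx=8,fy=7,interpolation=cv2.INTER_CUBIC)
for y,col in [(.058,(0,0,255)),(.066,(0,255,0)),(.132,(255,0,0)),(.14,(255,0,255)),(.148,(0,255,255))]:
    p=[]
    for x in (-.033,.033):
        X=O+x*xh+y*yh; u,v=proj('scene',[X[0],X[1],.041]); p.append((int((u-195)*8),int((v-170)*7)))
    cv2.line(big,p[0],p[1],col,1)
cv2.imwrite('pics/over11.png',big)
E
```

```text
(no output)
```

View pics/over11.png

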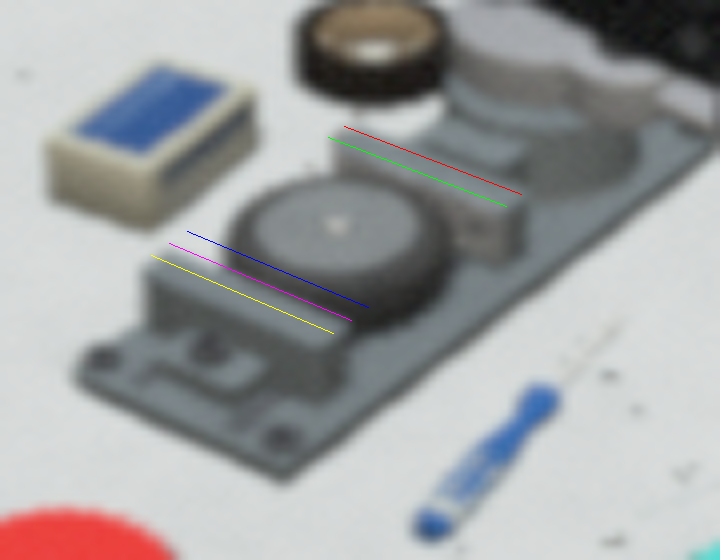

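The jaw has moved about 8 mm and there is still a visible gap at the stop jaw. I'll continue with frequent force checks.

```bash
python3 arc.py .16 .46 .06 .5052 -.0109 -1.524; 
```

```text
0.21 [-0.003  0.085] -0.36
0.26 [0.    0.168] -0.72
0.31 [0.008 0.251] -1.07
0.36 [0.02  0.334] -1.43
0.41 [0.036 0.416] -1.79
0.46 [0.056 0.496] -2.15
```

Call:
{"api": "play_rows", "payload": {
  "targets": [
    {"x": -0.003,"y": 0.085,"z": 0,"spin": -0.35,"jaw": 29},
    {"x": 0,"y": 0.17,"z": 0,"spin": -0.7,"jaw": 29},
    {"x": 0.008,"y": 0.25,"z": 0,"spin": -1.05,"jaw": 29}
  ]
}}

```text
time: 14.48
tool_pos: [0.5056, 0.0035, 0.1054]
ee_rot: [-3.131, -0.012, -1.671]
ft_force: [-0.8, -4.9, 1.4]
gripper_width: 0.336
```

Call:
{"api": "play_rows", "payload": {
  "targets": [
    {"x": 0.012,"y": 0.085,"z": 0,"spin": -0.35,"jaw": 29},
    {"x": 0.028,"y": 0.165,"z": 0,"spin": -0.7,"jaw": 29},
    {"x": 0.05,"y": 0.245,"z": 0,"spin": -1.1,"jaw": 29}
  ]
}}

```text
time: 14.85
tool_pos: [0.5081, 0.0178, 0.1054]
ee_rot: [-3.132, -0.013, -1.826]
ft_force: [-1.0, -4.8, 3.1]
gripper_width: 0.333
```

```bash
python3 st.py
```

```text
t 14.85 theta_tool 0.44845788145668153 r 0.10015726101232872 resist 4.867741399148037 radial -0.24300319758289993 yaw -1.826216107819558 [0.50809307 0.01780858 0.10537661] q6 1.6648962251852593
```

```bash
cat > gap.py <<'E'
import sys
from h import *
save('scene',f'scene{sys.argv[1]}.png'); im=cv2.imread(f'pics/scene{sys.argv[1]}.png')
cv2.imwrite(f'pics/gap{sys.argv[1]}.png',cv2.resize(im[170:245,195:295],None,fx=8,fy=8,interpolation=cv2.INTER_CUBIC))
E
python3 gap.py 12; python3 arc.py .45 .8 .05 .5081 .0178 -1.826
```

```text
0.5 [0.026 0.082] -0.27
0.55 [0.053 0.161] -0.63
0.6 [0.084 0.238] -0.99
0.65 [0.119 0.314] -1.35
0.7 [0.158 0.388] -1.7
0.75 [0.2   0.459] -2.06
0.8 [0.246 0.529] -2.42
```

View pics/gap12.png

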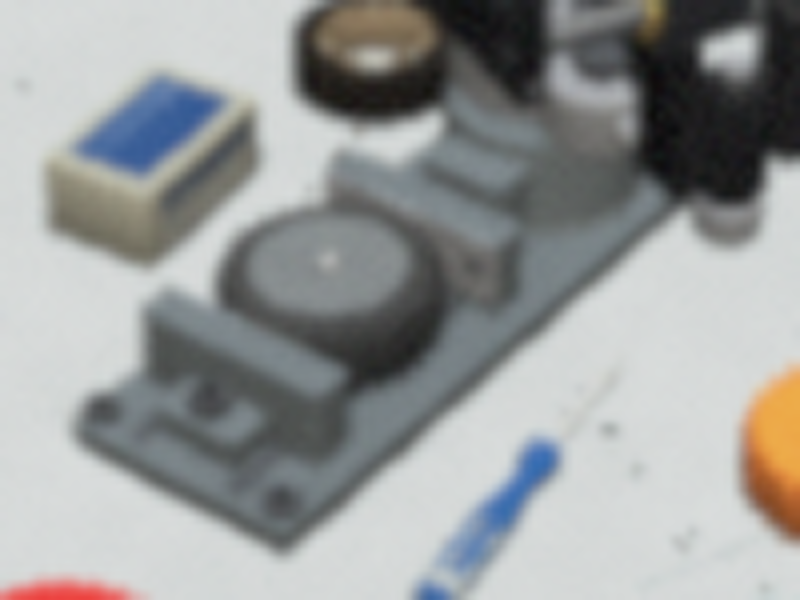

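The jaw and wheel are advancing together and a gap remains at the stop jaw.

Call:
{"api": "play_rows", "payload": {
  "targets": [
    {"x": 0.026,"y": 0.08,"z": 0,"spin": -0.3,"jaw": 29},
    {"x": 0.053,"y": 0.16,"z": 0,"spin": -0.6,"jaw": 29},
    {"x": 0.084,"y": 0.24,"z": 0,"spin": -0.95,"jaw": 29}
  ]
}}

```text
time: 15.28
tool_pos: [0.5124, 0.0324, 0.1053]
ee_rot: [-3.134, -0.013, -1.96]
ft_force: [-2.1, -4.9, 3.6]
gripper_width: 0.331
```

Call:
{"api": "play_rows", "payload": {
  "targets": [
    {"x": 0.035,"y": 0.075,"z": 0,"spin": -0.35,"jaw": 29},
    {"x": 0.074,"y": 0.15,"z": 0,"spin": -0.7,"jaw": 29}
  ]
}}

```text
time: 15.52
tool_pos: [0.5158, 0.041, 0.1053]
ee_rot: [-3.136, -0.015, -2.058]
ft_force: [-1.9, -4.9, 3.7]
gripper_width: 0.333
```

```bash
python3 st.py; python3 gap.py 13;
```

```text
t 15.525 theta_tool 0.690914802966665 r 0.10156800489615785 resist 5.2586032904428786 radial -0.6876692031714783 yaw -2.0580254357925254 [0.51576435 0.04100833 0.10527545] q6 1.9485124544913615
```

View pics/gap13.png

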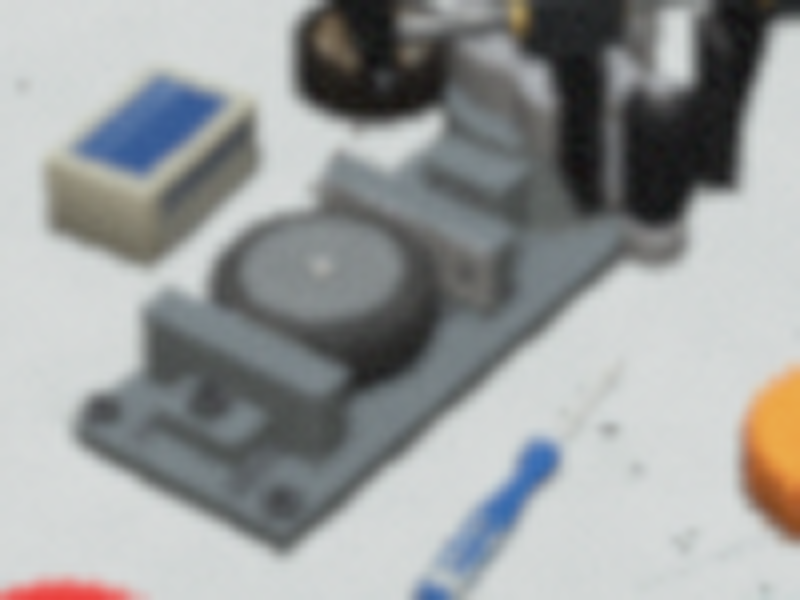

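```bash
python3 arc.py .69 1.2 .05 .5158 .0410 -2.058
```

```text
0.736 [0.06  0.053] -0.3
0.783 [0.102 0.119] -0.64
0.829 [0.146 0.182] -0.97
0.875 [0.193 0.243] -1.3
0.922 [0.243 0.302] -1.63
0.968 [0.296 0.358] -1.96
1.015 [0.352 0.412] -2.3
1.061 [0.409 0.463] -2.63
1.107 [0.469 0.512] -2.96
1.154 [0.532 0.558] -3.29
1.2 [0.596 0.6  ] -3.62
```

Call:
{"api": "play_rows", "payload": {
  "targets": [
    {"x": 0.055,"y": 0.055,"z": 0,"spin": -0.3,"jaw": 29},
    {"x": 0.1,"y": 0.12,"z": 0,"spin": -0.6,"jaw": 29}
  ]
}}

```text
time: 15.82
tool_pos: [0.5207, 0.0484, 0.1052]
ee_rot: [-3.139, -0.017, -2.143]
ft_force: [-3.0, -4.4, 2.9]
gripper_width: 0.335
```

Call:
{"api": "play_rows", "payload": {
  "targets": [
    {"x": 0.045,"y": 0.063,"z": 0,"spin": -0.3,"jaw": 29},
    {"x": 0.092,"y": 0.124,"z": 0,"spin": -0.6,"jaw": 29}
  ]
}}

```text
time: 16.08
tool_pos: [0.5245, 0.0556, 0.105]
ee_rot: [3.141, -0.019, -2.226]
ft_force: [-2.4, -4.3, 4.7]
gripper_width: 0.332
```

```bash
python3 st.py; python3 gap.py 14;
```

```text
t 16.075 theta_tool 0.8574398686611677 r 0.10228133744002124 resist 4.862387816396688 radial -0.6994606408927494 yaw -2.2257606597408794 [0.52447776 0.05556854 0.10500221] q6 2.1456937533843967
```

View pics/gap14.png

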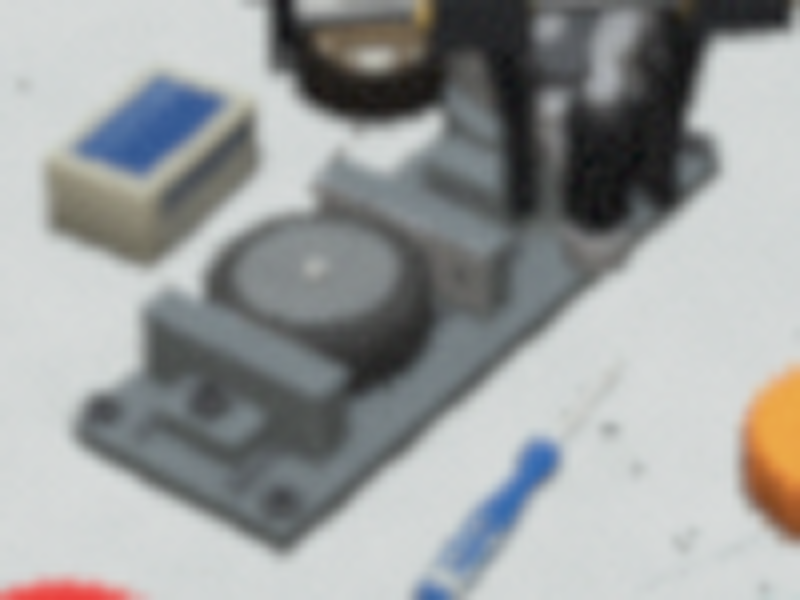

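```bash
python3 - <<'E'
from h import *
O=np.array([.605,-.0075]);psi=.193; yh=np.array([-np.sin(psi),np.cos(psi)]);xh=np.array([np.cos(psi),np.sin(psi)])
for n,(a,b,z) in dict(w12=(328,258,.036),w13=(320,264,.036),w14=(315,266,.036),stopL=(163,292,.041),stopR=(348,370,.041)).items():
    p=unproj('scene',195+a/8,170+b/8,z)[:2]-O; print(n,p@xh,p@yh)
E
python3 arc.py .857 1.2 .05 .5245 .0556 -2.226
```

```text
w12 0.006326262730027754 0.10046116194056887
w13 0.006432599145207212 0.10410640893617899
w14 0.007012578526070805 0.10572419774423127
stopL 0.030235608165109822 0.14617790066270542
stopR -0.033353246374295355 0.1420005599321467
0.906 [0.081 0.039] -0.32
0.955 [0.136 0.099] -0.67
1.004 [0.194 0.157] -1.02
1.053 [0.254 0.211] -1.37
1.102 [0.317 0.263] -1.72
1.151 [0.383 0.312] -2.07
1.2 [0.451 0.357] -2.42
```

Call:
{"api": "play_rows", "payload": {
  "targets": [
    {"x": 0.06,"y": 0.05,"z": 0,"spin": -0.25,"jaw": 29},
    {"x": 0.12,"y": 0.105,"z": 0,"spin": -0.5,"jaw": 29}
  ]
}}

```text
time: 16.38
tool_pos: [0.5303, 0.062, 0.1047]
ee_rot: [3.139, -0.021, -2.296]
ft_force: [-3.4, -3.5, 4.7]
gripper_width: 0.334
```

Call:
{"api": "play_rows", "payload": {
  "targets": [
    {"x": 0.058,"y": 0.055,"z": 0,"spin": -0.25,"jaw": 29},
    {"x": 0.118,"y": 0.11,"z": 0,"spin": -0.5,"jaw": 29}
  ]
}}

```text
time: 16.62
tool_pos: [0.5353, 0.0685, 0.1044]
ee_rot: [3.135, -0.025, -2.365]
ft_force: [-4.3, -3.4, 4.1]
gripper_width: 0.335
```

```bash
python3 st.py; python3 gap.py 15;
```

```text
t 16.625 theta_tool 1.0212491430336041 r 0.10313413337853712 resist 5.407487751649983 radial 0.40807542899713556 yaw -2.3646633723226707 [0.53526413 0.06848393 0.10442395] q6 2.3070469227599255
```

View pics/gap15.png

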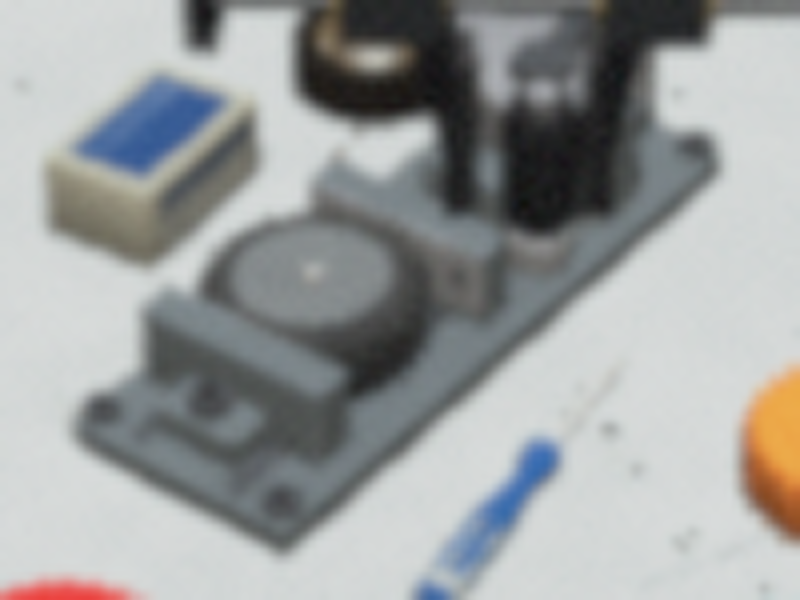

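About 4 mm is left, and finishing in this stroke would run out of range. I'll swing back, free-wheeling, for a second stroke.

```bash
python3 arc.py 1.02 -.15 .1 .5353 .0685 -2.365
```

```text
0.922 [-0.081 -0.156] 0.56
0.825 [-0.183 -0.282] 1.26
0.728 [-0.273 -0.418] 1.96
0.63 [-0.348 -0.561] 2.66
0.533 [-0.41  -0.712] 3.36
0.435 [-0.456 -0.867] 4.05
0.338 [-0.488 -1.027] 4.75
0.24 [-0.503 -1.188] 5.45
0.143 [-0.503 -1.351] 6.15
0.045 [-0.487 -1.512] 6.85
-0.052 [-0.455 -1.672] 7.55
-0.15 [-0.408 -1.827] 8.24
```

Call:
{"api": "play_rows", "payload": {
  "targets": [
    {"x": -0.08,"y": -0.15,"z": 0,"spin": 0.55,"jaw": 29},
    {"x": -0.18,"y": -0.28,"z": 0,"spin": 1.25,"jaw": 29},
    {"x": -0.27,"y": -0.42,"z": 0,"spin": 1.95,"jaw": 29},
    {"x": -0.35,"y": -0.56,"z": 0,"spin": 2.65,"jaw": 29},
    {"x": -0.41,"y": -0.71,"z": 0,"spin": 3.35,"jaw": 29},
    {"x": -0.455,"y": -0.865,"z": 0,"spin": 4.05,"jaw": 29},
    {"x": -0.49,"y": -1.025,"z": 0,"spin": 4.75,"jaw": 29},
    {"x": -0.5,"y": -1.19,"z": 0,"spin": 5.45,"jaw": 29},
    {"x": -0.5,"y": -1.35,"z": 0,"spin": 6.15,"jaw": 29},
    {"x": -0.485,"y": -1.51,"z": 0,"spin": 6.85,"jaw": 29},
    {"x": -0.455,"y": -1.67,"z": 0,"spin": 7.55,"jaw": 29},
    {"x": -0.41,"y": -1.825,"z": 0,"spin": 8.25,"jaw": 29},
    {"x": -0.41,"y": -1.825,"z": 0,"spin": 8.25,"jaw": 29}
  ]
}}

```text
time: 18.3
tool_pos: [0.5118, -0.0408, 0.1043]
ee_rot: [3.137, -0.023, -1.215]
ft_force: [-0.4, -0.6, 0.1]
gripper_width: 0.333
```

```bash
python3 st.py; python3 gap.py 16;python3 arc.py -.14 .2 .07
```

```text
t 18.3 theta_tool -0.1499207263863263 r 0.09893570336748117 resist 0.4149249814312154 radial 0.5462421640926745 yaw -1.2149112469260932 [ 0.51182467 -0.04076606  0.10425204] q6 0.9551791825832642
-0.072 [-0.033  0.108] -0.49
-0.004 [-0.059  0.219] -0.97
0.064 [-0.078  0.33 ] -1.46
0.132 [-0.088  0.443] -1.95
0.2 [-0.092  0.556] -2.44
```

View pics/gap16.png

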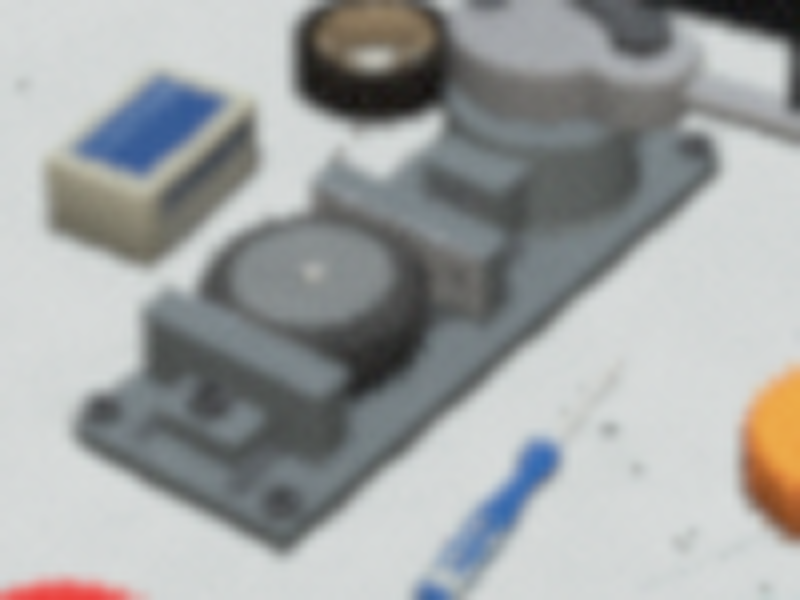

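The jaw held still during the back-swing. Second stroke, in gentle steps:

Call:
{"api": "play_rows", "payload": {
  "targets": [
    {"x": -0.04,"y": 0.11,"z": 0,"spin": -0.5,"jaw": 29},
    {"x": -0.07,"y": 0.22,"z": 0,"spin": -1.0,"jaw": 29},
    {"x": -0.09,"y": 0.33,"z": 0,"spin": -1.45,"jaw": 29}
  ]
}}

```text
time: 18.73
tool_pos: [0.5061, -0.02, 0.1042]
ee_rot: [3.137, -0.023, -1.42]
ft_force: [0.8, -1.4, 0.9]
gripper_width: 0.331
```

Call:
{"api": "play_rows", "payload": {
  "targets": [
    {"x": -0.01,"y": 0.11,"z": 0,"spin": -0.5,"jaw": 29},
    {"x": -0.014,"y": 0.2,"z": 0,"spin": -0.9,"jaw": 29}
  ]
}}

```text
time: 18.98
tool_pos: [0.5058, -0.0084, 0.1042]
ee_rot: [3.139, -0.025, -1.547]
ft_force: [0.1, -6.7, -1.7]
gripper_width: 0.335
```

```bash
python3 st.py
```

```text
t 18.975 theta_tool 0.18386666491898543 r 0.09917811185809565 resist 6.6646963133950665 radial -0.013765970093169138 yaw -1.547190867482545 [ 0.50582602 -0.00840581  0.10419691] q6 1.3532973965010262
```

```bash
python3 gap.py 17; python3 st.py
```

```text
t 19.025 theta_tool 0.18848655730578104 r 0.09926769520361658 resist 5.282963487421727 radial -0.40846342761127263 yaw -1.5482987762250535 [ 0.50573332 -0.00794804  0.10421092] q6 1.3546920324713672
```

Call:
{"api": "play_rows", "payload": {
  "targets": [
    {"x": 0,"y": 0.05,"z": 0,"spin": -0.2,"jaw": 29}
  ]
}}

```text
time: 19.15
tool_pos: [0.5061, -0.0058, 0.1042]
ee_rot: [3.139, -0.026, -1.576]
ft_force: [-0.7, -7.3, -1.6]
gripper_width: 0.337
```

```bash
python3 st.py
```

```text
t 19.15 theta_tool 0.21046741761201532 r 0.0988749046329639 resist 7.271414097517573 radial 0.5507769823052061 yaw -1.5755659803139275 [ 0.50614018 -0.005773    0.10417739] q6 1.3897090812783954
```

Call:
{"api": "play_rows", "payload": {
  "targets": [
    {"x": 0,"y": 0.05,"z": 0,"spin": -0.2,"jaw": 29}
  ]
}}

```text
time: 19.27
tool_pos: [0.5065, -0.0038, 0.1042]
ee_rot: [3.14, -0.029, -1.603]
ft_force: [-1.1, -8.1, -0.5]
gripper_width: 0.337
```

```bash
python3 st.py
```

```text
t 19.275 theta_tool 0.23063832526627784 r 0.09859625250125417 resist 8.14622634185804 radial 0.8291107367253537 yaw -1.602815142280095 [ 0.50647358 -0.00378988  0.10416376] q6 1.424818216531297
```

Resistance rose from about 5 to 8.1 N, which is roughly 30 N of clamping. I'll check visually and re-read the force at rest.

```bash
python3 gap.py 18; python3 st.py; python3 look.py 18b scene wheel jaw; python3 st.py
```

```text
t 19.325 theta_tool 0.23276626221649627 r 0.09859828147838566 resist 7.439627445158751 radial -0.21557057589511106 yaw -1.6034640819286645 [ 0.50647967 -0.00358015  0.10416483] q6 1.425695208907559
scene wheel [([0.3904, 0.111, -0.0007], 0.93), ([0.4205, 0.2258, -0.002], 0.79), ([0.5902, 0.1017, 0.0157], 0.74)]
scene jaw [([0.589, 0.0714, 0.0126], 0.51)]
19.475 [ 0.50641965 -0.0036344   0.10415377] [ 3.14011243 -0.0279772  -1.60233204] [-0.76105834 -6.68850102 -1.39825559] 0.3324467388119124 [-0.21240793  0.60165311  1.8481838  -0.04373344  0.68864767  1.42367066]
t 19.475 theta_tool 0.23219260141637535 r 0.09865610991666099 resist 6.713184926537994 radial 0.49840125034068444 yaw -1.602332035725528 [ 0.50641965 -0.0036344   0.10415377] q6 1.4236706649210384
```

View pics/gap18.png

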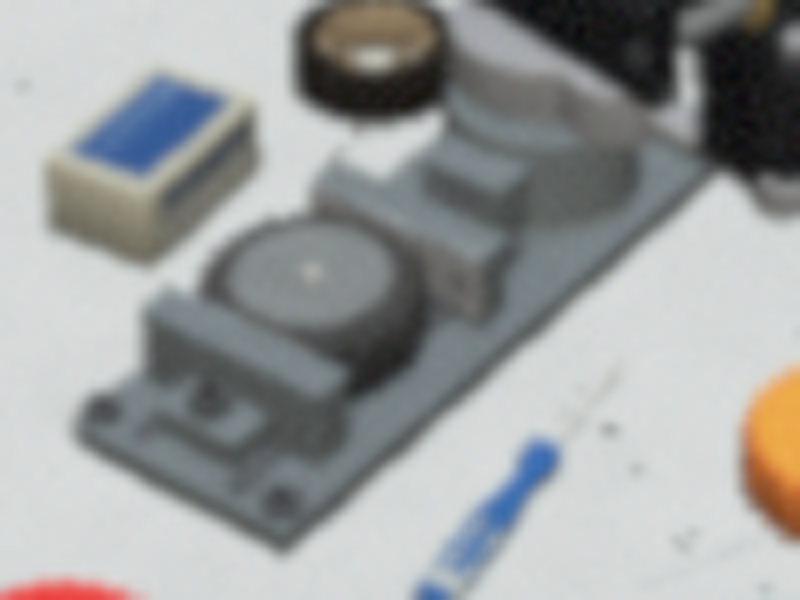

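Call:
{"api": "play_rows", "payload": {
  "targets": [
    {"x": 0,"y": 0.04,"z": 0,"spin": -0.15,"jaw": 29}
  ]
}}

```text
time: 19.6
tool_pos: [0.5067, -0.0025, 0.1041]
ee_rot: [3.141, -0.03, -1.622]
ft_force: [-1.3, -8.3, 0.4]
gripper_width: 0.336
```

```bash
python3 st.py
```

```text
t 19.6 theta_tool 0.24346238932872394 r 0.0984342330703511 resist 8.365834554915633 radial 0.839033790634884 yaw -1.6223701671127415 [ 0.50669107 -0.00253488  0.10414494] q6 1.4501148970748736
```

Resistance is about 8.4 N in motion, so roughly 30 to 35 N of clamping. I'll release and lift off.

Call:
{"api": "play_rows", "payload": {
  "targets": [
    {"x": 0,"y": -0.03,"z": 0,"spin": 0,"jaw": 35},
    {"x": 0,"y": -0.06,"z": 0,"spin": 0,"jaw": 45},
    {"x": 0,"y": -0.06,"z": 0,"spin": 0,"jaw": 50},
    {"x": 0,"y": -0.06,"z": 0,"spin": 0,"jaw": 50},
    {"x": 0,"y": -0.06,"z": 0.4,"spin": 0,"jaw": 50},
    {"x": 0,"y": -0.06,"z": 1.0,"spin": 0,"jaw": 50},
    {"x": 0,"y": -0.06,"z": 1.7,"spin": 0,"jaw": 50},
    {"x": 0,"y": -0.06,"z": 2.4,"spin": 0,"jaw": 50},
    {"x": 0.3,"y": -0.06,"z": 2.8,"spin": 0,"jaw": 50},
    {"x": 0.6,"y": 0.3,"z": 2.8,"spin": 0,"jaw": 50},
    {"x": 0.6,"y": 0.5,"z": 2.8,"spin": 0,"jaw": 50},
    {"x": 0.6,"y": 0.5,"z": 2.8,"spin": 0,"jaw": 50}
  ]
}}

```text
time: 21.1
tool_pos: [0.5412, 0.0285, 0.2713]
ee_rot: [3.138, -0.03, -1.62]
ft_force: [0.5, -1.0, 0.4]
gripper_width: 0.573
```

```bash
python3 gap.py 20; python3 look.py 20 wrist knob_center fin_center jaw wheel; python3 - <<'E'
import cv2
im=cv2.imread('pics/wrist20.png')[80:230,130:330]; cv2.imwrite('pics/wrist20c.png',cv2.resize(im,None,fx=4,fy=4))
E
```

```text
wrist knob_center [([0.505, -0.0178, 0.0909], 0.77)]
wrist fin_center [([0.6018, -0.0201, 0.0838], 0.83)]
wrist jaw [([0.5907, 0.071, 0.0142], 0.63), ([0.6904, 0.0788, 0.0027], 0.35)]
wrist wheel [([0.4478, 0.0239, -0.0003], 0.96), ([0.5267, 0.2476, -0.0032], 0.87), ([0.5911, 0.0992, 0.0136], 0.79)]
21.4 [0.54229359 0.02705241 0.27193587] [ 3.14001982 -0.03038916 -1.62293643] [ 1.21858629 -0.72518611 -0.01557652] 0.5744447642556078 [-0.14002142  0.38975568  1.60725988 -0.03341243  1.14368709  1.49676725]
```

View pics/gap20.png

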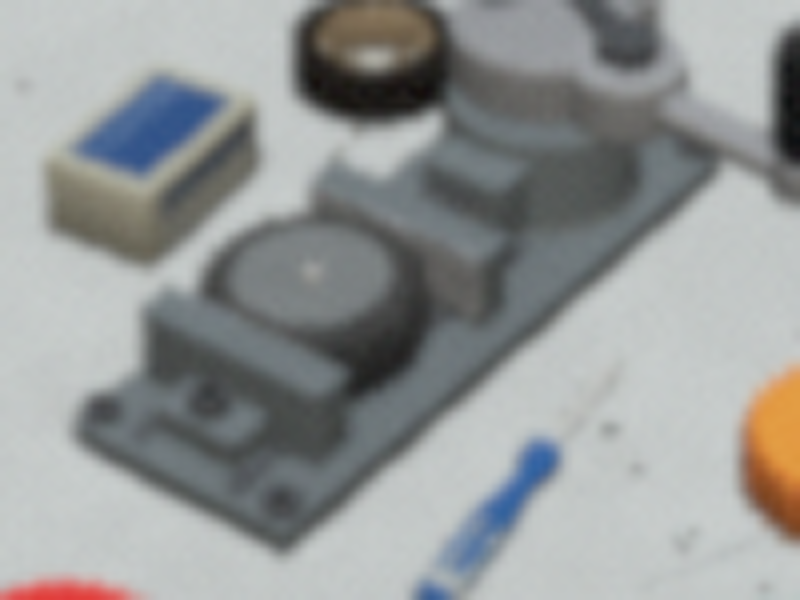

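View pics/wrist20c.png

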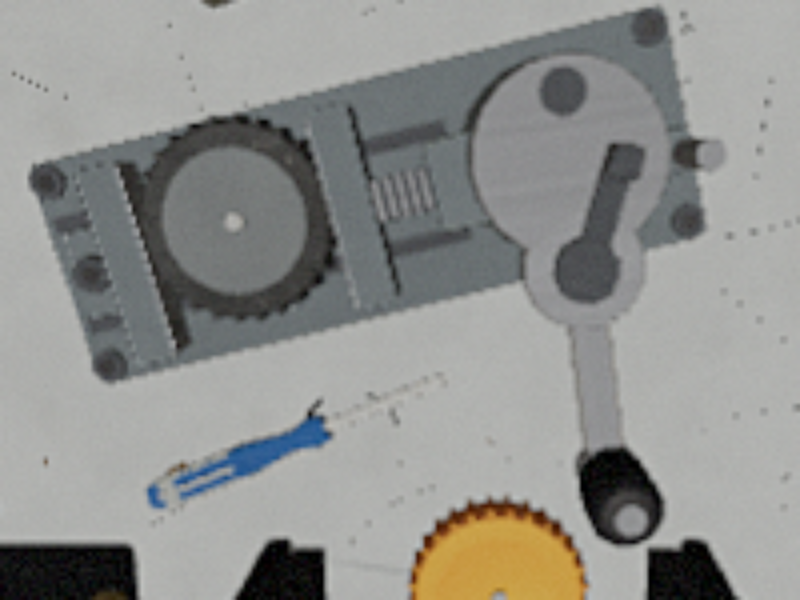

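The wheel sits tight against both jaws, the lever is at tighten and the other things have not moved. The knob seems to have come back somewhat after release, so I'll measure that.

```bash
python3 - <<'E'
from h import *
O=np.array([.605,-.0075]);psi=.193; yh=np.array([-np.sin(psi),np.cos(psi)]);xh=np.array([np.cos(psi),np.sin(psi)])
for n,(a,b,z) in dict(knob=(630,520,.109),head=(570,150,.072),piv=(587,270,.079),fin=(627,155,.093),wheel=(233,222,.036),jawT=(310,130,.041),jawB=(357,308,.041),stT=(122,165,.041),stB=(178,350,.041)).items():
    p=unproj('wrist',130+a/4,80+b/4,z)[:2]; d=p-O; print(n,np.round(p,4),'vice',np.round([d@xh,d@yh],4),'th',round(np.arctan2(d[1],-d[0])+psi,3))
for c in ('scene','top'):
    camera(c)
    for n in ('knob_center','jaw'):
        print(c,n,[(np.round(d['position'],4),round(d['confidence'],2)) for d in models.pinpoint(c,n)][:2])
save('top','top21.png')
E
```

```text
knob [ 0.5061 -0.0174] vice [-0.099   0.0093] th 0.093
head [ 0.6087 -0.0074] vice [ 0.0036 -0.0006] th 3.299
piv [ 0.5742 -0.0106] vice [-0.0309  0.0029] th 0.094
fin [ 0.6067 -0.0209] vice [-0.0009 -0.0135] th -1.507
wheel [0.5912 0.1001] vice [0.0071 0.1082] th 1.637
jawT [0.6188 0.0717] vice [0.0287 0.0751] th 1.936
jawB [0.5615 0.0614] vice [-0.0295  0.076 ] th 1.201
stT [0.6112 0.1323] vice [0.0329 0.136 ] th 1.808
stB [0.5509 0.1218] vice [-0.0283  0.1372] th 1.367
scene knob_center [(array([ 0.5045, -0.0125,  0.0868]), 0.49)]
scene jaw [(array([0.5911, 0.0683, 0.014 ]), 0.72)]
top knob_center [(array([ 0.5072, -0.0169,  0.0903]), 0.38)]
top jaw []
```

The crank sits at about 0.09, against about 0.21 when released. Either it free-wheeled back or the drive relaxed. I'll check from the saved images whether the jaw moved.

```bash
cat > ecc.py <<'E'
import cv2,numpy as np,sys
def g(n): return cv2.GaussianBlur(cv2.imread(f'pics/scene{n}.png',0).astype(np.float32),(3,3),0)
def sh(a,b,r):
    x0,x1,y0,y1=r; A=g(a)[y0:y1,x0:x1];
    W=np.eye(2,3,dtype=np.float32); 
    try: cc,W=cv2.findTransformECC(A,g(b)[y0:y1,x0:x1],W,cv2.MOTION_TRANSLATION,(3,200,1e-6),None,3); return np.round(W[:,2],3),round(cc,3)
    except Exception as e: return 'fail'
R=dict(jaw=(236,260,190,209),wheel=(220,249,196,219),stop=(205,240,205,235),box=(200,228,178,204))
for a,b in [(13,14),(14,15),(15,16),(16,17),(17,18),(16,18),(18,20),(16,20),(17,20)]:
    print(a,b,{k:sh(a,b,r) for k,r in R.items()})
E
python3 ecc.py
```

```text
13 14 {'jaw': (array([-1.041,  0.194], dtype=float32), 0.937), 'wheel': (array([-0.301,  0.087], dtype=float32), 0.958), 'stop': (array([-0.055,  0.02 ], dtype=float32), 0.997), 'box': (array([-0.047,  0.004], dtype=float32), 0.997)}
14 15 {'jaw': (array([-0.083,  0.712], dtype=float32), 0.883), 'wheel': (array([-0.263,  0.155], dtype=float32), 0.968), 'stop': (array([-0.026,  0.007], dtype=float32), 0.997), 'box': (array([-0.021,  0.014], dtype=float32), 0.999)}
15 16 {'jaw': (array([-0.114,  0.203], dtype=float32), 0.805), 'wheel': (array([ 0.026, -0.027], dtype=float32), 1.0), 'stop': (array([0.01 , 0.005], dtype=float32), 1.0), 'box': (array([0.   , 0.001], dtype=float32), 1.0)}
16 17 {'jaw': (array([-0.012,  0.122], dtype=float32), 0.991), 'wheel': (array([-0.026,  0.006], dtype=float32), 0.999), 'stop': (array([0.002, 0.012], dtype=float32), 1.0), 'box': (array([-0.002,  0.022], dtype=float32), 1.0)}
17 18 {'jaw': (array([-0.047,  0.018], dtype=float32), 0.996), 'wheel': (array([-0.017,  0.012], dtype=float32), 0.999), 'stop': (array([-0.005,  0.007], dtype=float32), 1.0), 'box
[... 260 characters left out ...]
ype=float32), 1.0)}
18 20 {'jaw': (array([0.001, 0.012], dtype=float32), 0.998), 'wheel': (array([-0.002,  0.003], dtype=float32), 1.0), 'stop': (array([-0.032, -0.018], dtype=float32), 1.0), 'box': (array([0.001, 0.001], dtype=float32), 1.0)}
16 20 {'jaw': (array([-0.07 ,  0.136], dtype=float32), 0.98), 'wheel': (array([-0.068,  0.055], dtype=float32), 0.998), 'stop': (array([-0.027, -0.001], dtype=float32), 1.0), 'box': (array([0.   , 0.007], dtype=float32), 1.0)}
17 20 {'jaw': (array([-0.074,  0.039], dtype=float32), 0.995), 'wheel': (array([-0.013,  0.011], dtype=float32), 0.999), 'stop': (array([-0.037, -0.012], dtype=float32), 1.0), 'box': (array([ 0.001, -0.015], dtype=float32), 1.0)}
```

The jaw has not moved since release, but the drive is compliant, so the clamping force could still have dropped. I'll take the knob again and feel where resistance comes in.

Call:
{"api": "play_rows", "payload": {
  "targets": [
    {"x": -0.3,"y": -0.4,"z": -0.4,"spin": 0.6,"jaw": 50},
    {"x": -0.61,"y": -0.74,"z": -0.9,"spin": 1.2,"jaw": 50},
    {"x": -0.61,"y": -0.74,"z": -1.6,"spin": 1.2,"jaw": 50},
    {"x": -0.61,"y": -0.74,"z": -2.3,"spin": 1.2,"jaw": 50},
    {"x": -0.61,"y": -0.74,"z": -2.8,"spin": 1.2,"jaw": 50},
    {"x": -0.61,"y": -0.74,"z": -2.8,"spin": 1.2,"jaw": 40},
    {"x": -0.61,"y": -0.74,"z": -2.8,"spin": 1.2,"jaw": 29},
    {"x": -0.61,"y": -0.74,"z": -2.8,"spin": 1.2,"jaw": 29}
  ]
}}

```text
time: 22.75
tool_pos: [0.5072, -0.0172, 0.1056]
ee_rot: [-3.139, -0.031, -1.455]
ft_force: [0.8, 0.4, 0.6]
gripper_width: 0.359
```

```bash
python3 st.py
```

```text
t 22.75 theta_tool 0.09375727897729702 r 0.09830279867100286 resist -0.2783240937170646 radial -0.7844570535118209 yaw -1.4549437502084817 [ 0.5071809  -0.01723983  0.10560558] q6 1.252065040380699
```

Call:
{"api": "play_rows", "payload": {
  "targets": [
    {"x": 0,"y": 0.07,"z": 0,"spin": -0.3,"jaw": 29}
  ]
}}

```text
time: 22.88
tool_pos: [0.508, -0.0133, 0.1069]
ee_rot: [-3.137, -0.032, -1.498]
ft_force: [-0.2, -0.1, -0.1]
gripper_width: 0.341
```

```bash
python3 st.py
```

```text
t 22.875 theta_tool 0.1335540621061604 r 0.09718408330548499 resist 0.04079742295111492 radial 0.17525983149624996 yaw -1.4983190952128038 [ 0.50798758 -0.0132738   0.10693416] q6 1.3044916068667687
```

Call:
{"api": "play_rows", "payload": {
  "targets": [
    {"x": 0,"y": 0.05,"z": 0,"spin": -0.2,"jaw": 29}
  ]
}}

```text
time: 23.0
tool_pos: [0.5087, -0.0106, 0.1081]
ee_rot: [-3.134, -0.034, -1.527]
ft_force: [-0.2, -2.2, -1.6]
gripper_width: 0.334
```

```bash
python3 st.py
```

```text
t 23.0 theta_tool 0.16109852869869984 r 0.09631135548831674 resist 2.2061287338473763 radial 0.30658402296124426 yaw -1.5268776832905644 [ 0.50873765 -0.01057195  0.10806965] q6 1.340439756603832
```

Call:
{"api": "play_rows", "payload": {
  "targets": [
    {"x": -0.03,"y": 0.035,"z": -0.03,"spin": -0.15,"jaw": 29}
  ]
}}

```text
time: 23.12
tool_pos: [0.5083, -0.0091, 0.1074]
ee_rot: [-3.131, -0.035, -1.548]
ft_force: [-0.4, -3.4, 2.4]
gripper_width: 0.334
```

```bash
python3 st.py
```

```text
t 23.125 theta_tool 0.1763227180870314 r 0.0967053807684681 resist 3.4155230824271077 radial 0.45917567192256636 yaw -1.5480717351789668 [ 0.50830807 -0.00911271  0.10738401] q6 1.3670851874424275
```

Call:
{"api": "play_rows", "payload": {
  "targets": [
    {"x": -0.02,"y": 0.035,"z": -0.02,"spin": -0.15,"jaw": 29}
  ]
}}

```text
time: 23.25
tool_pos: [0.5081, -0.0077, 0.107]
ee_rot: [-3.128, -0.037, -1.57]
ft_force: [0.1, -4.9, 3.5]
gripper_width: 0.337
```

```bash
python3 st.py
```

```text
t 23.25 theta_tool 0.19099708709502622 r 0.09693631977987728 resist 4.910937111011493 radial -0.09632228780035557 yaw -1.5695579436572826 [ 0.50806387 -0.00769415  0.10697497] q6 1.3941776137572899
```

Call:
{"api": "play_rows", "payload": {
  "targets": [
    {"x": -0.02,"y": 0.035,"z": -0.03,"spin": -0.1,"jaw": 29}
  ]
}}

```text
time: 23.38
tool_pos: [0.5078, -0.0063, 0.1058]
ee_rot: [-3.126, -0.039, -1.584]
ft_force: [1.3, -6.5, 3.7]
gripper_width: 0.336
```

```bash
python3 st.py
```

```text
t 23.375 theta_tool 0.2052445917171888 r 0.0972513108107768 resist 6.4953903484661994 radial -1.4279029552212523 yaw -1.5840610298592246 [ 0.50775598 -0.00630923  0.10576005] q6 1.4141283344907059
```

Call:
{"api": "play_rows", "payload": {
  "targets": [
    {"x": -0.02,"y": 0.035,"z": -0.03,"spin": -0.1,"jaw": 29}
  ]
}}

```text
time: 23.5
tool_pos: [0.5075, -0.0051, 0.1044]
ee_rot: [-3.123, -0.04, -1.598]
ft_force: [-0.4, -6.7, 3.7]
gripper_width: 0.337
```

```bash
python3 st.py
```

```text
t 23.5 theta_tool 0.21780271060290393 r 0.09756778915997505 resist 6.672597848009299 radial 0.2202615835907973 yaw -1.5983855295710823 [ 0.50746222 -0.0050803   0.10443407] q6 1.4341801932929508
```

Call:
{"api": "play_rows", "payload": {
  "targets": [
    {"x": -0.01,"y": 0.04,"z": -0.01,"spin": -0.1,"jaw": 29}
  ]
}}

```text
time: 23.62
tool_pos: [0.5075, -0.0037, 0.1043]
ee_rot: [-3.122, -0.042, -1.612]
ft_force: [-0.2, -7.1, 4.2]
gripper_width: 0.333
```

```bash
python3 st.py
```

```text
t 23.625 theta_tool 0.23181175957999725 r 0.09757586134561647 resist 7.123508285111098 radial -0.0952470823029956 yaw -1.6122653359692776 [ 0.50749762 -0.00371386  0.104271  ] q6 1.4547623570578432
```

Call:
{"api": "play_rows", "payload": {
  "targets": [
    {"x": -0.01,"y": 0.04,"z": -0.01,"spin": -0.1,"jaw": 29}
  ]
}}

```text
time: 23.75
tool_pos: [0.5077, -0.0026, 0.1042]
ee_rot: [-3.12, -0.044, -1.626]
ft_force: [-1.1, -9.1, 6.0]
gripper_width: 0.333
```

```bash
python3 st.py
```

```text
t 23.75 theta_tool 0.24361883741066032 r 0.097459985367454 resist 9.125936982845221 radial 0.6010458767580256 yaw -1.6261033999599608 [ 0.50766485 -0.0025688   0.10419747] q6 1.4754657422876951
```

Call:
{"api": "play_rows", "payload": {
  "targets": [
    {"x": 0,"y": 0.03,"z": 0,"spin": 0,"jaw": 29}
  ]
}}

```text
time: 23.88
tool_pos: [0.5079, -0.002, 0.1044]
ee_rot: [-3.119, -0.046, -1.626]
ft_force: [-1.1, -9.2, 0.7]
gripper_width: 0.336
```

```bash
for i in 1 2; do python3 st.py; python3 gap.py 3$i; done; python3 st.py
```

```text
t 23.875 theta_tool 0.24991311027714458 r 0.09724510652861541 resist 9.21838491886409 radial 0.6122347789428251 yaw -1.625584799694547 [ 0.50791234 -0.00196847  0.10440765] q6 1.4799312106091103
t 23.925 theta_tool 0.25070897294086897 r 0.09727946502547667 resist 8.648800744623546 radial 0.7690294327384748 yaw -1.6254629111470957 [ 0.50788248 -0.00188922  0.10435248] q6 1.4799477337542897
t 23.975 theta_tool 0.25066092170059007 r 0.09725801367041835 resist 8.697257433124138 radial 0.03355417428854605 yaw -1.6254800761233277 [ 0.50790362 -0.00189512  0.10432991] q6 1.4797286940068342
```

Resistance in motion is about 9.2 N, roughly 40 N of clamping and well below the limit. I'll ease the crank back slowly and watch the force.

Call:
{"api": "play_rows", "payload": {
  "targets": [
    {"x": 0,"y": -0.03,"z": 0,"spin": 0,"jaw": 29},
    {"x": 0,"y": -0.06,"z": 0,"spin": 0,"jaw": 29}
  ]
}}

```text
time: 24.22
tool_pos: [0.5079, -0.0058, 0.1043]
ee_rot: [-3.12, -0.046, -1.626]
ft_force: [-0.8, -3.6, 2.6]
gripper_width: 0.332
```

Call:
{"api": "play_rows", "payload": {
  "targets": [
    {"x": 0,"y": -0.02,"z": 0,"spin": 0,"jaw": 29},
    {"x": 0,"y": -0.04,"z": 0,"spin": 0,"jaw": 29}
  ]
}}

```text
time: 24.48
tool_pos: [0.5078, -0.008, 0.1042]
ee_rot: [-3.12, -0.046, -1.626]
ft_force: [0.3, -2.3, 2.0]
gripper_width: 0.334
```

Call:
{"api": "play_rows", "payload": {
  "targets": [
    {"x": 0,"y": -0.02,"z": 0,"spin": 0,"jaw": 29},
    {"x": 0,"y": -0.04,"z": 0,"spin": 0,"jaw": 29}
  ]
}}

```text
time: 24.72
tool_pos: [0.5075, -0.0102, 0.1041]
ee_rot: [-3.12, -0.046, -1.626]
ft_force: [0.3, -2.5, 0.9]
gripper_width: 0.335
```

```bash
python3 st.py
```

```text
t 24.725 theta_tool 0.1658041616895342 r 0.0975124250672214 resist 2.5107881699930013 radial -0.1825229090176241 yaw -1.626335968571175 [ 0.50752363 -0.01015161  0.10408486] q6 1.4624206913340954
```

Call:
{"api": "play_rows", "payload": {
  "targets": [
    {"x": 0,"y": -0.02,"z": 0,"spin": 0,"jaw": 29},
    {"x": 0,"y": -0.04,"z": 0,"spin": 0,"jaw": 29}
  ]
}}

```text
time: 24.98
tool_pos: [0.5071, -0.0122, 0.1039]
ee_rot: [-3.121, -0.045, -1.626]
ft_force: [0.4, 0.1, 0.4]
gripper_width: 0.333
```

Call:
{"api": "play_rows", "payload": {
  "targets": [
    {"x": 0,"y": -0.02,"z": 0,"spin": 0,"jaw": 29},
    {"x": 0,"y": -0.04,"z": 0,"spin": 0,"jaw": 29}
  ]
}}

```text
time: 25.22
tool_pos: [0.5068, -0.0144, 0.1037]
ee_rot: [-3.122, -0.045, -1.627]
ft_force: [0.7, 0.1, 0.3]
gripper_width: 0.334
```

```bash
python3 gap.py 33; python3 st.py
```

```text
t 25.275 theta_tool 0.12051790857534457 r 0.09833975380554216 resist 0.10500272408053131 radial -0.042310006156816606 yaw -1.62659379586752 [ 0.50691845 -0.01462163  0.10373358] q6 1.4522390950745816
```

The crank eased back to zero force near 0.12 rad, the same place where resistance began when I took the knob again. The jaw only broke away at about 6.5 N then, so the drive had kept roughly 30 N after the first release. Final release:

Call:
{"api": "play_rows", "payload": {
  "targets": [
    {"x": 0,"y": 0,"z": 0,"spin": 0,"jaw": 40},
    {"x": 0,"y": 0,"z": 0,"spin": 0,"jaw": 50},
    {"x": 0,"y": 0,"z": 0,"spin": 0,"jaw": 50},
    {"x": 0,"y": 0,"z": 0,"spin": 0,"jaw": 50},
    {"x": 0,"y": 0,"z": 0.4,"spin": 0,"jaw": 50},
    {"x": 0,"y": 0,"z": 1.0,"spin": 0,"jaw": 50},
    {"x": 0,"y": 0,"z": 1.7,"spin": 0,"jaw": 50},
    {"x": 0,"y": 0,"z": 2.4,"spin": 0,"jaw": 50},
    {"x": 0.3,"y": 0,"z": 2.8,"spin": 0,"jaw": 50},
    {"x": 0.6,"y": 0.4,"z": 2.8,"spin": 0,"jaw": 50},
    {"x": 0.6,"y": 0.6,"z": 2.8,"spin": 0,"jaw": 50},
    {"x": 0.6,"y": 0.6,"z": 2.8,"spin": 0,"jaw": 50},
    {"x": 0.6,"y": 0.6,"z": 2.8,"spin": 0,"jaw": 50}
  ]
}}

```text
time: 26.9
tool_pos: [0.5419, 0.0212, 0.2711]
ee_rot: [-3.124, -0.045, -1.626]
ft_force: [-0.3, -0.2, 0.5]
gripper_width: 0.578
```

```bash
python3 gap.py 40; python3 look.py 40 wrist knob_center fin_center jaw; python3 - <<'E'
import cv2,re
im=cv2.imread('pics/wrist40.png')[80:230,130:330]; cv2.imwrite('pics/wrist40c.png',cv2.resize(im,None,fx=4,fy=4))
exec(open('ecc.py').read().split('for a,b')[0])
for a,b in [(20,40),(32,40),(18,40)]: print(a,b,{k:sh(a,b,r) for k,r in R.items()})
E
```

```text
wrist knob_center [([0.5068, -0.0137, 0.0878], 0.74)]
wrist fin_center [([0.6023, -0.0193, 0.0821], 0.7)]
wrist jaw [([0.5891, 0.0717, 0.0103], 0.65)]
27.15 [0.54274133 0.0209221  0.27163706] [-3.12199968 -0.04489657 -1.62723136] [-0.43785815  0.31421433  0.60612319] 0.5721391856229956 [-0.14466944  0.38297507  1.62054616 -0.0478752   1.11503113  1.5027022 ]
20 40 {'jaw': (array([-0.033, -0.019], dtype=float32), 0.999), 'wheel': (array([-0.002,  0.001], dtype=float32), 1.0), 'stop': (array([ 0.01 , -0.003], dtype=float32), 1.0), 'box': (array([-0.012,  0.013], dtype=float32), 1.0)}
32 40 {'jaw': (array([-0.012, -0.   ], dtype=float32), 1.0), 'wheel': (array([-0.004,  0.018], dtype=float32), 1.0), 'stop': (array([-0.03 , -0.002], dtype=float32), 1.0), 'box': (array([-0.01 ,  0.011], dtype=float32), 1.0)}
18 40 {'jaw': (array([-0.049, -0.006], dtype=float32), 0.999), 'wheel': (array([-0.003,  0.003], dtype=float32), 1.0), 'stop': (array([-0.028, -0.012], dtype=float32), 1.0), 'box': (array([-0.012,  0.014], dtype=float32), 1.0)}
```

View pics/wrist40c.png

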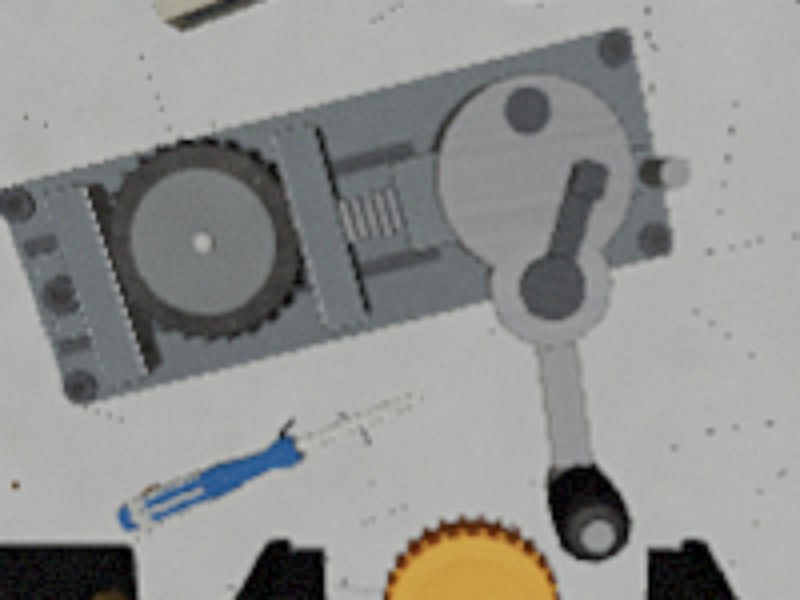

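The wheel at (203,242) is held flat between both jaws, the lever tip at (590,178) is on the tighten side, the screwdriver is in place and the gripper is clear. Handing in.

```bash
python3 -c "
from h import *
print(sign_off())"
```

```text
the job is handed in; nothing more can be done
None
```

The wheel is clamped between both jaws and the job is handed in, with the gripper clear and the direction lever at tighten. I estimate about 30 N still holding after letting go. That comes from crank forces; I had no direct reading of the clamping force.

- **Flip and free-wheel:** I pushed the lever's fin across to tighten. I then swung the crank back to its stop, which I felt at about 4 N, and the jaw did not visibly move.
- **Winding:** It took two clockwise strokes. The force at the knob rose from about 5 N with the wheel loose to 8.4 N at the end of the second stroke, roughly 33 N of clamping.
- **Check after the first release:** The crank had sprung back about 0.11 rad, which left the holding force in doubt. I took the knob again and the drive only gave way at about 6.5 N, which fits roughly 30 N still held.
- **Final wind:** In that same check I wound on slightly, to 9.2 N (about 40 N of clamping). I then eased the crank off slowly and let go.

**Last checks:**
- The pictures show the wheel flat and touching both jaws, and neither the jaw nor the wheel moved on release.
- The screwdriver and card box look undisturbed, and the tape roll did too in the last views that showed it. I did not measure their positions.
- My picture estimate of the remaining gap disagreed with the forces: it put contact about 4 mm later than the force rise did. I went by the force.

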